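Sort two posts by length into the slots of a gauge rack, one of them out of a toggle clamp

TASK

Swing the toggle clamp on the inspection fixture fully open and leave it open, then take out the steel post that it held. Put that post and the loose post on the bench away in the sloping length-gauge rack, each home in the slot of its own length, the one that it just fills; lay them in gently without dropping them, and leave the calliper, the spray bottle and the parts cup where they are.

Things in the scene. Friction and masses are not known exactly. Their poses are not given: they have to be found in the camera images.
- post_long: round stainless steel post, 16 mm diameter, 120 mm long, 0.18 kg; origin at the middle of its axis, y along the axis (its ends are alike). Starts clamped in the fixture, lying across the slope in two V blocks
- post_mid: the same kind of post, 16 mm diameter but 100 mm long, 0.15 kg; origin at the middle of its axis, y along the axis. Starts loose, lying on the bench between the fixture and the rack
- slot_short_seat (a point): middle of the axis of a 80 mm post lying home in the 80 mm slot: a channel 20 mm wide, 86 mm long between end walls, its floor 8 mm below this point, walls and ends up to 2 mm above it with 3 mm lead-in bevels. x points up the slope along the slot, y across it, z out of the sloping face. The middle 44 mm are cut away across the bar, to 14 mm below, for the fingers
- slot_mid_seat (a point): middle of the axis of a 100 mm post lying home in the 100 mm slot: a channel 20 mm wide, 106 mm long between end walls, its floor 8 mm below this point, walls and ends up to 2 mm above it with 3 mm lead-in bevels. x points up the slope along the slot, y across it, z out of the sloping face. The middle 44 mm are cut away across the bar, to 14 mm below, for the fingers
- slot_long_seat (a point): middle of the axis of a 120 mm post lying home in the 120 mm slot: a channel 20 mm wide, 126 mm long between end walls, its floor 8 mm below this point, walls and ends up to 2 mm above it with 3 mm lead-in bevels. x points up the slope along the slot, y across it, z out of the sloping face. The middle 44 mm are cut away across the bar, to 14 mm below, for the fingers
- rack: length-gauge rack: aluminium stand 196 mm wide, sloping 30 degrees from level, low edge towards the middle of the bench (left), with three grey bars (each 150 mm up the slope x 46 mm, 60 mm apart side by side) that hold one slot each, 80, 100 and 120 mm; the order of the bars changes. Origin on the bench under its middle, x level towards the high edge, z up
- fixture_nest (a point): middle of the clamped post's axis. x points up the fixture's deck, y along the post, z out of the deck, which slopes 30 degrees from level, low edge to the right, 16 mm below this point. Two dark V blocks, 18 mm thick, 42 mm along x, centred 36 mm to either side (y), rise to 5 mm above it and leave 54 mm between them for the fingers; an end stop is at y = +62 mm
- fixture: inspection fixture: sloping aluminium stand 156 mm wide with V blocks and toggle clamp; origin on the bench under its middle, x level towards the high edge. The clamp's bracket begins 55 mm up the deck from the post. Open, its arm stands square to the deck 70 mm up from the post and reaches 110 mm out of it, over the post, so the hand must come along the deck's normal (tilted about 30 degrees)
- handle_tip (a point): tip of the clamp's black handle, 17 mm thick, 73 mm long; z points along it to the tip, y along its hinge. Clamped, it stands square to the deck, leaning to the right; it swings to the left, up the deck, by about 90 degrees on a radius of 105 mm, while its pin shifts 20 mm up the deck; over centre in the first 10 degrees. Needs a few N; stays where it is left
- clamp_arm (a joint): swing of the clamp's arm, driven by the handle through a link: 0 clamped, 1.7 rad at its stop, fully open; it hardly moves in the first 20 degrees of the handle
- calliper: digital calliper lying on the bench, 69 x 241 x 14 mm, origin under its middle; a bystander
- ipa_bottle: spray bottle, 62 mm thick, 200 mm tall, origin under its middle; a bystander
- parts_cup: small steel cup with parts, 54 mm across, 36 mm tall, origin under its middle; a bystander

How it is judged (in metres and radians):
On the way:
1. the toggle clamp is swung fully open (arm past 1.3 rad) while its post still lies in the fixture (value of joint clamp_arm above 1.3 rad and distance between post_long and fixture_nest below 0.012 m), for 0.2 s.
At the end, for the whole second after the job is handed in: the 120 mm post lies at rest, home in the 120 mm slot, and the 100 mm post in the 100 mm slot: middle within 7 mm along, 5 mm across and 3 mm in height of the slot's seat, axis within 0.06 rad of the slot's; the clamp's arm is still open, past 1.3 rad (x of post_long in the frame of slot_long_seat between -0.007 and 0.007 m and y of post_long in the frame of slot_long_seat between -0.005 and 0.005 m and z of post_long in the frame of slot_long_seat between -0.003 and 0.003 m and angle between the y axis of post_long and the x axis of slot_long_seat, either way round below 0.06 rad and linear speed of each of post_long, post_mid below 0.01 m/s and x of post_mid in the frame of slot_mid_seat between -0.007 and 0.007 m and y of post_mid in the frame of slot_mid_seat between -0.005 and 0.005 m and z of post_mid in the frame of slot_mid_seat between -0.003 and 0.003 m and angle between the y axis of post_mid and the x axis of slot_mid_seat, either way round below 0.06 rad and value of joint clamp_arm above 1.3 rad); the robot touches nothing.
It fails at once if the long post is dropped: it moves faster than 0.7 m/s while no finger holds it (contact force between the fingers and post_long below 0.05 N and linear speed of post_long above 0.7 m/s).
It fails at once if the 100 mm post is dropped: it moves faster than 0.7 m/s while no finger holds it (contact force between the fingers and post_mid below 0.05 N and linear speed of post_mid above 0.7 m/s).
It fails at once if the calliper, the spray bottle or the parts cup is moved by more than 30 mm (distance of any of calliper, ipa_bottle, parts_cup from where it was at the start of the episode above 0.03 m).
It also fails if it takes over 72 s, if anything falls off the work surface, if the arm or the gripper's body presses on something with over 40 N, if the wrist force passes 120 N, or if a joint passes its speed limit or range.

ROBOT

A 6-joint arm with a two-finger parallel gripper is mounted at the origin on a cart in front of the work surface, level with it; the furniture and walls round the work are solid. World frame = base frame: x ahead of the robot, y to its left, z up, the work surface at z = 0. Lengths are in mm, angles in rad, forces in N, time in s.
With the tool pointing down it reaches from about 350 to 975 mm from the base axis. Payload 7.1 kg.
Tool frame: the origin (TCP) lies midway between the tips of the shut fingers; the grasp point (between the pads) lies ctrl.grip_point_offset behind it (ctrl.grip_point_offset is the distance from the TCP to the grasp point, in mm); z points along the fingers, y is the line along which they close (so a half turn about z gives the same grasp; the last joint's range is limited). The gripper opens to 88 mm and grips with 3 to 60 N. Pads are 20 mm wide; open, the fingers measure 115 mm over their backs; the gripper's body (75 mm by 178 mm) begins 61 mm behind the grasp point.
Start: joints at [1.216, 0.423, 1.63, -0, 1.089, -0.019], TCP at [205.921, 590.086, 222.675] pointing down, gripper open.
Joint ranges: [-3, 3], [-0.9, 2.11], [0.09, 2.58], [-1.31, 4.45], [0.11, 2.69], [-2.54, 2.54]. Speed limits (rad/s): [2.39, 2.39, 3.01, 3.14, 3.14, 3.14].

INTERFACE

Orientations are given as a rotation vector (axis times angle).
In Python, from workcell import ctrl gives the robot as it stands.
- The arm moves only by the tool apply_moves, never from a script. Its argument "targets" is a list of rows, each an object of numbers: "tx", "ty", "tz": the shift along the world's x, y, z in m; "spin": the turn about the world's z in degrees. In form: [{"tx": .., "ty": .., "tz": .., "spin": ..}, ...]. A call has exactly 8 rows; each row is the pose to reach, as a shift and turn from the pose commanded when the call began; what a row does not reach only later rows make up. A row lasts 1/10 s, in which the tool goes at most 50 mm and 8.59 degrees, less where a joint would pass 70% of its speed; a pose out of reach is approached as far as the arm can. A call with a gripper value outside its range is refused whole. "gripper" is the closure, from -1 (fully open) to 1 (shut), set as the call begins (left out, the last holds). The fingers move at their own pace and stop on an object; the grip force is fixed at half the most. Time passes only in rows, so rows that repeat a pose let the fingers close, or fill a call up. It gives the time, the measured TCP pose, the force, the opening and the grip force at its end, in the units of the state.
- ctrl.get_obs(): the state, without advancing time (a new reading comes with each control period).
- ctrl.get_image(name): name is "scene" or "top" or "wrist"; returns the picture (400x640x3 uint8, red, green, blue); there is no depth.
- ctrl.get_calibration(name): a dict with "fov_y" (degrees; the focal length in pixels is half the picture's height over the tangent of half this angle, whatever the lens; pixels are square), "cx", "cy" (the principal point, pixels), "dist" ([k1, k2, p1, p2, k3] as OpenCV has them; the pictures are not rectified), "rvec" (rotation vector, rad) and "tvec" (3), from world to camera coordinates, as OpenCV has them. Camera axes: x right, y down, z forward; pixel columns grow to the right and rows downward; lengths in mm; the calibration is good to about 2 mm. A picture is of the moment at which its call begins: read the wrist's pose just before it. get_calibration takes no time and is no camera call; for the wrist camera it gives the pose at the moment of the call.
- ctrl.close_job(): hands the job in; it is judged then, once.
Trained networks look in the newest picture that a camera, given by its name, has taken for a name from the list of things; names that differ only in an ending like _2 or _b are one class to them, and where a whole thing is asked for, a point or a joint stands for the part that bears it (a point fixed in the world has none). Each returns a list of dicts, best first, with "score" (0 to 1); they miss things now and then, are a little off and sometimes report something else, mostly with a low value. They report only what shows in the picture. A call takes as long as a camera call.
- ctrl.outline_of(name, camera): "pixels" (400x640 bool, what is visible of it) and "box" ([left, top, right, bottom] in pixels, round what is visible of it).
- ctrl.pinpoint(name, camera): "uv" ([column, row] in pixels: a listed point, or the origin of a listed thing).
The state is a dict: "t": time; "qpos": joint angles; "qvel": joint speeds; "joint_torque": joint torques, N m; "ee_pos": TCP position; "orientation": TCP orientation; "ft_force": force on the tool from outside, world axes, zero at the start; "moment": the same for the moment, N m; "width": finger opening in mm; "grasp_force": force on a finger pad.
Only numpy, scipy, OpenCV 4.12 (cv2) and the standard library are available. Lean on these libraries where they do the work, as an engineer would, in place of code of your own. Each camera call takes 0.05 s, during which the arm holds its last target. There are 200 camera calls.

## Working session

There is one attempt and no reset: what is moved stays moved. The work goes in short steps, Python scripts to look and compute and a tool call to move; the robot and the scene stay as the last step left them, time stands still between calls to the robot, and variables do not carry over. Pictures are saved under pics/ and viewed, at most 10 in all, crops included, and the job is handed in when it is done.

Besides the shell and the picture viewer there is one more tool, called after "Call:" by a JSON object that holds its "name" and its "arguments", one argument or row to a line. apply_moves: Moves the arm, as the interface text tells. Its arguments: {"type":"object","properties":{"targets":{"type":"array"},"gripper":{"type":"number"}},"required":["targets"]}

```bash
ls; mkdir -p pics
python3 - <<'E'
from workcell import ctrl
import cv2,numpy as np
print(ctrl.grip_point_offset); o=ctrl.get_obs(); print(o)
a=ctrl.get_image("scene");b=ctrl.get_image("top")
cv2.imwrite("pics/s0.png",cv2.cvtColor(a,cv2.COLOR_RGB2BGR));cv2.imwrite("pics/t0.png",cv2.cvtColor(b,cv2.COLOR_RGB2BGR))
for c in ("scene","top"):
  print(c,ctrl.get_calibration(c))
  for n in ["post_long","post_mid","slot_short_seat","slot_mid_seat","slot_long_seat","rack","fixture_nest","fixture","handle_tip","calliper","ipa_bottle","parts_cup"]:
    print(n,[(np.round(d["uv"],1).tolist(),round(d["score"],2)) for d in ctrl.pinpoint(n,c)][:3])
E
```

```text
pics
18.700000000000003
{'t': 0.0, 'qpos': array([ 1.21598817e+00,  4.23831909e-01,  1.63072166e+00, -2.08088025e-05,
        1.08860172e+00, -1.90005182e-02]), 'qvel': array([ 0.00084162,  0.00074219, -0.00082914, -0.00088643, -0.00112773,
       -0.00100221]), 'joint_torque': array([ 1.23993133e-03, -5.44632661e+01, -2.73662657e+01,  6.45179185e-02,
        2.28802644e-02, -1.31044276e-04]), 'ee_pos': array([205.73776074, 589.55417249, 221.89484344]), 'orientation': array([-5.24949824e-01, -3.09714637e+00,  2.41700427e-03]), 'ft_force': array([ 0.63834715, -0.25374406, -0.61525162]), 'moment': array([-0.02556401,  0.01054364,  0.04700179]), 'grasp_force': 0.0, 'width': 88.023229291519}
scene {'fov_y': 57.66051070006569, 'cx': 320.395217932616, 'cy': 203.36082723773677, 'dist': array([-0.01205538,  0.        ,  0.        ,  0.        ,  0.        ]), 'rvec': array([ 2.08352309, -0.5546402 ,  0.33067461]), 'tvec': array([-375.58519865,  284.8358639 ,  766.82246198])}
post_long [([311.4, 191.8], 0.58)]
post_mid [([298.0, 224.5], 0.6)]
slot_short_seat [([356.5, 222.3], 0.49)]
slot_mid_
[... 473 characters left out ...]
  ,  0.        ,  0.        ]), 'rvec': array([ 2.18633931, -2.20992624,  0.08142521]), 'tvec': array([  76.74036543,  508.51495536, 1292.7457165 ])}
post_long [([230.2, 178.2], 0.78), ([325.5, 194.2], 0.58)]
post_mid [([331.5, 171.7], 0.61), ([273.2, 219.8], 0.52)]
slot_short_seat [([328.2, 170.9], 0.75)]
slot_mid_seat [([329.3, 145.8], 0.77)]
slot_long_seat [([325.0, 192.7], 0.72), ([227.2, 168.8], 0.47)]
rack [([331.2, 172.3], 0.62), ([216.5, 176.8], 0.36)]
fixture_nest [([230.6, 175.5], 0.71), ([233.6, 172.8], 0.61)]
fixture [([217.8, 175.4], 0.97)]
handle_tip [([226.4, 170.2], 0.74)]
calliper [([264.2, 248.7], 0.94)]
ipa_bottle [([418.6, 239.9], 0.85)]
parts_cup [([348.4, 246.5], 0.91)]
```

View pics/s0.png

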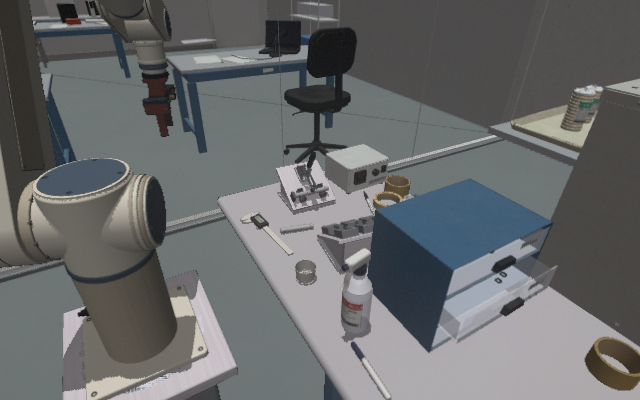

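View pics/t0.png

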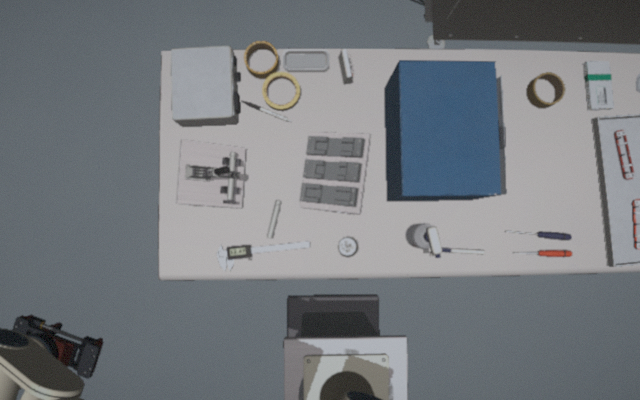

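```bash
cat > h.py <<'E'
from workcell import ctrl
import cv2,numpy as np
from scipy.spatial.transform import Rotation as R
def cal(c):
    d=ctrl.get_calibration(c); f=200/np.tan(np.radians(d["fov_y"]/2))
    K=np.array([[f,0,d["cx"]],[0,f,d["cy"]],[0,0,1]]); return K,d["dist"],cv2.Rodrigues(d["rvec"])[0],d["tvec"]
def ray(C,uv):
    K,D,Rm,t=C; p=cv2.undistortPoints(np.array([[uv]],float),K,D)[0,0]
    v=Rm.T@np.array([*p,1]); return -Rm.T@t, v/np.linalg.norm(v)
def plane(C,uv,z):
    o,v=ray(C,uv); return o+v*(z-o[2])/v[2]
def tri(rays):
    A=sum(np.eye(3)-np.outer(v,v) for o,v in rays); b=sum((np.eye(3)-np.outer(v,v))@o for o,v in rays)
    X=np.linalg.solve(A,b); return X,[round(float(np.linalg.norm(np.cross(X-o,v))),1) for o,v in rays]
def proj(C,X):
    K,D,Rm,t=C; return cv2.projectPoints(np.array(X,float).reshape(-1,1,3),Rm,t,K,D)[0][:,0]
def pp(n,c): return [(np.array(d["uv"]),d["score"]) for d in ctrl.pinpoint(n,c)]
def save(c,name,crop=None,s=1):
    im=cv2.cvtColor(ctrl.get_image(c),cv2.COLOR_RGB2BGR)
    if crop: l,t,r,b=crop; im=im[t:b,l:r]
    if s!=1: im=cv2.resize(im,None,fx=s,fy=s,interpolation=cv2.INTER_CUBIC)
    cv2.imwrite("pics/"+name,im)
E
python3 - <<'E'
from h import *
S,T=cal("scene"),cal("top"); W=cal("wrist")
pts={"post_long":((311.4,191.8),(230.2,178.2)),"post_mid":((298,227),(273.2,219.8)),"short":((356.5,222.3),(328.2,170.9)),"mid":((374.2,221.9),(329.3,145.8)),"long":((340.2,227.3),(325,192.7)),"rack":((358.5,246.3),(331.2,172.3)),"nest":((313.4,187.5),(232,174.5)),"handle":((313,150.8),(226.4,170.2)),"call":((263.2,231.3),(264.2,248.7)),"cup":((302.3,276.2),(348.4,246.5)),"bottle":((355.2,327.3),(418.6,239.9))}
for n,(a,b) in pts.items():
    X,e=tri([ray(S,a),ray(T,b)]); print(n,X.round(),e, "topz0",plane(T,b,0).round())
o=ctrl.get_obs(); M=R.from_rotvec(o["orientation"]).as_matrix(); print(M.round(3))
Cw=-W[2].T@W[3]; print("wristcam pos",Cw, "in tool",M.T@(Cw-o["ee_pos"]),"axis in tool",(M.T@W[2].T).round(3),W[0][0,0])
E
```

```text
post_long [561. 283.  53.] [4.9, 4.9] topz0 [562. 294.   0.]
post_mid [457. 179.  14.] [5.0, 5.0] topz0 [453. 183.   0.]
short [571.  41.  78.] [2.0, 2.0] topz0 [578.  39.   0.]
mid [635.  38.  60.] [0.2, 0.2] topz0 [644.  35.   0.]
long [520.  48.  74.] [4.1, 4.1] topz0 [522.  48.   0.]
rack [577.  30.  -1.] [2.5, 2.5] topz0 [575.  31.   0.]
nest [567. 277.  71.] [3.1, 3.1] topz0 [571. 289.   0.]
handle [561. 270. 204.] [2.0, 2.0] topz0 [583. 303.   0.]
call [371. 209.  10.] [8.3, 8.3] topz0 [379. 206.   0.]
cup [380.  -9.   7.] [2.6, 2.6] topz0 [382. -11.   0.]
bottle [ 402. -197.    1.] [6.3, 6.3] topz0 [ 396. -194.    0.]
[[-0.944  0.33  -0.   ]
 [ 0.33   0.944 -0.   ]
 [ 0.    -0.    -1.   ]]
wristcam pos [130.60347952 617.00814481 384.0202619 ] in tool [  79.97528944    0.59837697 -161.35873834] axis in tool [[-0.    -0.956 -0.293]
 [ 1.     0.    -0.001]
 [ 0.001 -0.293  0.956]] 354.5315625450022
```

Call:
{"name": "apply_moves", "arguments": {
  "targets": [
    {"tx": 0.2,"ty": -0.35,"tz": 0.13,"spin": 19.3},
    {"tx": 0.2,"ty": -0.35,"tz": 0.13,"spin": 19.3},
    {"tx": 0.2,"ty": -0.35,"tz": 0.13,"spin": 19.3},
    {"tx": 0.2,"ty": -0.35,"tz": 0.13,"spin": 19.3},
    {"tx": 0.2,"ty": -0.35,"tz": 0.13,"spin": 19.3},
    {"tx": 0.2,"ty": -0.35,"tz": 0.13,"spin": 19.3},
    {"tx": 0.2,"ty": -0.35,"tz": 0.13,"spin": 19.3},
    {"tx": 0.2,"ty": -0.35,"tz": 0.13,"spin": 19.3}
  ],
  "gripper": 1
}}

```text
t: 2.1
ee_pos: [395.3, 257.8, 346.4]
orientation: [-0.002, 3.141, 0.001]
ft_force: [1.1, 0.5, 0.2]
width: 27.3
grasp_force: 0.0
```

```bash
cat > look.py <<'E'
from h import *
import sys,pickle
tag=sys.argv[1]; names=sys.argv[2].split(",")
W=cal("wrist"); save("wrist",tag+".png"); o=ctrl.get_obs(); print(o["ee_pos"].round(1),o["orientation"].round(3),o["t"])
D={}
for n in names:
    D[n]=pp(n,"wrist"); print(n,[(u.round(1).tolist(),round(s,2)) for u,s in D[n]][:3])
pickle.dump((W,D),open(tag+".pkl","wb"))
E
python3 look.py w1 post_long,post_mid,slot_short_seat,slot_mid_seat,slot_long_seat,rack,fixture_nest,fixture,handle_tip
```

```text
[399.  253.5 348.9] [ 3.000e-03  3.136e+00 -2.000e-03] 2.15
post_long [([337.8, 264.6], 0.71)]
post_mid [([273.2, 190.6], 0.98)]
slot_short_seat []
slot_mid_seat []
slot_long_seat [([167.1, 244.2], 0.88)]
rack [([178.5, 255.2], 0.55)]
fixture_nest [([339.8, 265.4], 0.76)]
fixture [([366.5, 254.7], 0.93)]
handle_tip [([334.2, 334.0], 0.79)]
```

View pics/w1.png

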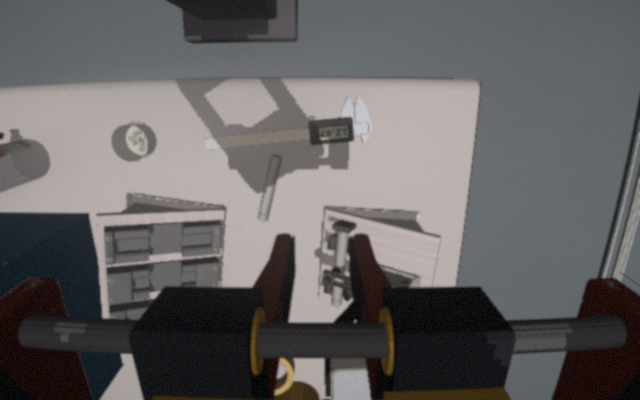

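Call:
{"name": "apply_moves", "arguments": {
  "targets": [
    {"tx": 0.02,"ty": -0.1,"tz": 0.14,"spin": 0},
    {"tx": 0.02,"ty": -0.1,"tz": 0.14,"spin": 0},
    {"tx": 0.02,"ty": -0.1,"tz": 0.14,"spin": 0},
    {"tx": 0.02,"ty": -0.1,"tz": 0.14,"spin": 0},
    {"tx": 0.02,"ty": -0.1,"tz": 0.14,"spin": 0},
    {"tx": 0.02,"ty": -0.1,"tz": 0.14,"spin": 0},
    {"tx": 0.02,"ty": -0.1,"tz": 0.14,"spin": 0},
    {"tx": 0.02,"ty": -0.1,"tz": 0.14,"spin": 0}
  ]
}}

```text
t: 3.4
ee_pos: [414.1, 160.3, 483.7]
orientation: [0.004, -3.139, 0.001]
ft_force: [0.8, -0.1, 0.6]
width: 0.5
grasp_force: 0.0
```

```bash
python3 look.py w2 post_long,post_mid,slot_short_seat,slot_mid_seat,slot_long_seat,rack,fixture_nest,fixture,handle_tip
```

```text
[414.3 160.2 484. ] [ 4.000e-03 -3.139e+00  1.000e-03] 3.45
post_long [([391.6, 219.8], 0.88)]
post_mid [([333.1, 157.6], 0.57)]
slot_short_seat [([252.4, 232.1], 0.67)]
slot_mid_seat [([250.5, 264.3], 0.7)]
slot_long_seat [([254.9, 198.7], 0.87), ([398.1, 259.5], 0.55)]
rack [([254.0, 221.2], 0.66), ([412.1, 215.3], 0.33)]
fixture_nest [([392.2, 221.3], 0.87)]
fixture [([409.0, 214.9], 0.57), ([256.8, 201.0], 0.39)]
handle_tip [([398.7, 258.9], 0.81), ([227.7, 117.3], 0.69)]
```

View pics/w2.png

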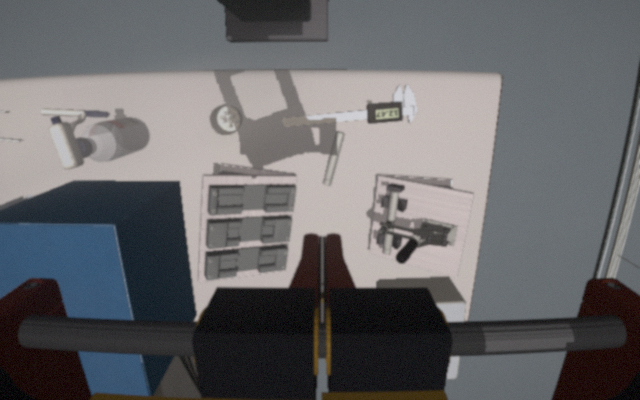

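Run:
```python
from h import *
import pickle
S,T=cal("scene"),cal("top");W1,_=pickle.load(open("w1.pkl","rb"));W2,_=pickle.load(open("w2.pkl","rb"))
m={"short":[(T,(328.2,170.9)),(W2,(252.4,232.1)),(S,(356.5,222.3))],"mid":[(T,(329.3,145.8)),(W2,(250.5,264.3)),(S,(374.2,221.9))],
"long":[(T,(325,192.7)),(W2,(254.9,198.7)),(S,(340.2,227.3)),(W1,(167.1,244.2))],
"nest":[(T,(231,176)),(W2,(391.9,220.5)),(W1,(338.8,265)),(S,(313.4,187.5))],"handle":[(T,(226.4,170.2)),(W2,(398.7,258.9)),(W1,(334.2,334)),(S,(313,150.8))],
"post_mid":[(T,(273.2,219.8)),(W2,(333.1,157.6)),(W1,(273.2,190.6)),(S,(298,227))],"rack":[(T,(331.2,172.3)),(W2,(254,221.2)),(W1,(178.5,255.2)),(S,(358.5,246.3))],"fix":[(T,(217.8,175.4)),(W2,(409,214.9)),(W1,(366.5,254.7))]}
for n,l in m.items():
    X,e=tri([ray(c,u) for c,u in l]); print(n,X.round(1),e,"no scene",tri([ray(c,u) for c,u in l if c is not S])[0].round(1))
# posts' axes on plane from wrist/top ouline
for c,C in (("top",T),("wrist",W2)):
  for n in ("post_mid","post_long","calliper"):
    for d in ctrl.outline_of(n,c)[:2]:
        v,u=np.nonzero(d["pixels"]); z=8 if n!="post_long" else 85
        P=np.array([plane(C,(a,b),z)[:2] for a,b in zip(u,v)]); 
        (cx,cy),(w,h),an=cv2.minAreaRect(P.astype(np.float32)); _,_,V=np.linalg.svd(P-P.mean(0)); print(c,n,round(d["score"],2),P.mean(0).round(1),(round(cx,1),round(cy,1)),(round(w),round(h)),"axis deg",np.degrees(np.arctan2(V[0,1],V[0,0])).round(1))
```

```text
short [571.8  40.5  79. ] [2.8, 1.7, 1.4] no scene [568.   42.5  91.9]
mid [635.4  34.3  65.9] [4.1, 7.5, 4.7] no scene [628.   37.7  95. ]
long [518.   47.3  74.6] [3.4, 3.7, 5.4, 0.4] no scene [515.2  49.2  78.7]
nest [561.1 281.2  64.4] [0.5, 4.4, 6.8, 11.3] no scene [561.8 284.   50.7]
handle [561.  269.4 202.6] [2.0, 2.4, 1.8, 2.3] no scene [560.6 269.7 201.6]
post_mid [458.1 182.1  10.8] [5.5, 3.1, 5.4, 5.3] no scene [455.4 182.9  16.9]
rack [577.   28.4   0.6] [3.8, 6.1, 4.5, 1.5] no scene [574.7  30.2   7. ]
fix [569.2 327.7   1.5] [2.0, 1.2, 0.9] no scene [569.2 327.7   1.5]
top post_mid 0.55 [451.9 180.3] (454.1, 178.4) (21, 101) axis deg 166.2
top post_mid 0.55 [577.3  25.7] (576.7, 28.1) (148, 54) axis deg -93.9
top post_long 0.53 [559.9 278.2] (560.2, 277.9) (16, 115) axis deg 176.2
top post_long 0.38 [384.6  -3.5] (383.9, -3.3) (48, 48) axis deg -58.0
top calliper 0.6 [369.6 242.4] (360.7, 207.9) (62, 237) axis deg 99.5
wrist post_mid 0.75 [453.6 180.6] (457.7, 178.7) (17, 100) axis deg -14.8
wrist post_long 0.55 [550.6 275.8] (554.4, 275.8) (17, 115) axis deg -3.1
wrist calliper 0.84 [374.1 236.1] (364.8, 206.2) (63, 238) axis deg 98.9
```

Run:
```python
import numpy as np
tip=np.array([270,202.]); d0=np.array([-.5,.866]); pin0=tip-105*d0
for th in range(0,106,8):
    a=np.radians(th); d=np.array([d0[0]*np.cos(a)+d0[1]*np.sin(a), d0[1]*np.cos(a)-d0[0]*np.sin(a)])
    n=np.array([-d[1],d[0]]); pin=pin0+20*min(th,90)/90*np.array([.866,.5]); t=pin+105*d+8.5*n; c=pin+82*d+8.5*n
    if th<=30: y=t[0]-13.5; z=t[1]-25
    else: y=c[0]-13.5; z=c[1]
    print(th,"finger centre y,z",round(y),round(z),"x",round(561+.06*(y-270)), "tip",(pin+105*d).round())
```

```text
0 finger centre y,z 249 173 x 560 tip [270. 202.]
8 finger centre y,z 263 181 x 561 tip [285. 209.]
16 finger centre y,z 278 188 x 562 tip [300. 215.]
24 finger centre y,z 294 192 x 562 tip [316. 218.]
32 finger centre y,z 310 197 x 563 tip [332. 220.]
40 finger centre y,z 323 198 x 564 tip [348. 219.]
48 finger centre y,z 335 197 x 565 tip [364. 216.]
56 finger centre y,z 348 195 x 566 tip [379. 212.]
64 finger centre y,z 360 191 x 566 tip [394. 205.]
72 finger centre y,z 371 186 x 567 tip [407. 197.]
80 finger centre y,z 382 179 x 568 tip [418. 187.]
88 finger centre y,z 391 172 x 568 tip [428. 176.]
96 finger centre y,z 398 162 x 569 tip [436. 164.]
104 finger centre y,z 403 152 x 569 tip [441. 150.]
```

Call:
{"name": "apply_moves", "arguments": {
  "targets": [
    {"tx": 0.147,"ty": 0.06,"tz": -0.184,"spin": 3.5},
    {"tx": 0.147,"ty": 0.06,"tz": -0.184,"spin": 3.5},
    {"tx": 0.147,"ty": 0.06,"tz": -0.184,"spin": 3.5},
    {"tx": 0.147,"ty": 0.06,"tz": -0.184,"spin": 3.5},
    {"tx": 0.147,"ty": 0.06,"tz": -0.184,"spin": 3.5},
    {"tx": 0.147,"ty": 0.06,"tz": -0.184,"spin": 3.5},
    {"tx": 0.147,"ty": 0.06,"tz": -0.24,"spin": 3.5},
    {"tx": 0.147,"ty": 0.06,"tz": -0.24,"spin": 3.5}
  ]
}}

```text
t: 5.0
ee_pos: [558.9, 218.4, 241.7]
orientation: [0.097, -3.133, 0.004]
ft_force: [-0.8, 0.2, -0.2]
width: 0.9
grasp_force: 0.0
```

Call:
{"name": "apply_moves", "arguments": {
  "targets": [
    {"tx": 0.002,"ty": 0,"tz": -0.045,"spin": -3.5},
    {"tx": 0.002,"ty": 0.004,"tz": -0.066,"spin": -7},
    {"tx": 0.002,"ty": 0.018,"tz": -0.066,"spin": -7},
    {"tx": 0.002,"ty": 0.031,"tz": -0.066,"spin": -7},
    {"tx": 0.003,"ty": 0.045,"tz": -0.061,"spin": -7},
    {"tx": 0.003,"ty": 0.06,"tz": -0.054,"spin": -7},
    {"tx": 0.003,"ty": 0.076,"tz": -0.05,"spin": -7},
    {"tx": 0.004,"ty": 0.092,"tz": -0.045,"spin": -7}
  ]
}}

```text
t: 5.8
ee_pos: [565.9, 313.3, 201.8]
orientation: [0.093, 3.139, 0.001]
ft_force: [0.8, -1.4, -1.7]
width: 0.5
grasp_force: 0.4
```

Call:
{"name": "apply_moves", "arguments": {
  "targets": [
    {"tx": 0.001,"ty": 0.013,"tz": 0.001,"spin": 0},
    {"tx": 0.002,"ty": 0.025,"tz": 0,"spin": 0},
    {"tx": 0.002,"ty": 0.038,"tz": -0.002,"spin": 0},
    {"tx": 0.003,"ty": 0.05,"tz": -0.006,"spin": 0},
    {"tx": 0.004,"ty": 0.061,"tz": -0.011,"spin": 0},
    {"tx": 0.004,"ty": 0.072,"tz": -0.018,"spin": 0},
    {"tx": 0.004,"ty": 0.081,"tz": -0.025,"spin": 0},
    {"tx": 0.004,"ty": 0.081,"tz": -0.025,"spin": 0}
  ]
}}

```text
t: 6.6
ee_pos: [568.9, 393.2, 173.5]
orientation: [-0.093, -3.138, 0.002]
ft_force: [0.9, -0.5, -0.1]
width: 0.3
grasp_force: 0.0
```

```bash
python3 look.py w3 handle_tip,fixture_nest,post_long
python3 - <<'E'
from h import *
print(ctrl.get_obs()["ft_force"]); 
for c in("top","scene"):
  for n in("handle_tip","clamp_arm"): print(c,n,[(u.round(1).tolist(),round(s,2)) for u,s in pp(n,c)][:2])
a=cv2.cvtColor(ctrl.get_image("scene"),cv2.COLOR_RGB2BGR)[110:230,240:380]
b=cv2.cvtColor(ctrl.get_image("top"),cv2.COLOR_RGB2BGR)[120:240,150:290]
cv2.imwrite("pics/c3.png",np.vstack([cv2.resize(np.hstack([a,b]),None,fx=2.85,fy=2.85)]))
E
```

```text
[569.1 392.7 174.1] [-9.300e-02 -3.138e+00  2.000e-03] 6.65
handle_tip [([376.2, 262.8], 0.95)]
fixture_nest [([258.5, 177.8], 0.18)]
post_long [([190.6, 190.7], 0.6)]
[ 0.17210548 -0.56369455  1.29377472]
top handle_tip [([226.4, 170.2], 0.74)]Traceback (most recent call last):
  File "<stdin>", line 4, in <module>
  File "h.py", line 17, in pp
    def pp(n,c): return [(np.array(d["uv"]),d["score"]) for d in ctrl.pinpoint(n,c)]
                                                                 ~~~~~~~~~~~~~^^^^^
ValueError: it knows: calliper, fixture, fixture_nest, handle_tip, ipa_bottle, parts_cup, post_long, post_mid, rack, slot_long_seat, slot_mid_seat, slot_short_seat
```

Run:
```python
from h import *
import pickle
W,_=pickle.load(open("w3.pkl","rb"))
a=cv2.cvtColor(ctrl.get_image("scene"),cv2.COLOR_RGB2BGR)[110:230,240:380]
b=cv2.cvtColor(ctrl.get_image("top"),cv2.COLOR_RGB2BGR)[120:240,150:290]
w=cv2.imread("pics/w3.png")[100:340,0:640]
w=cv2.resize(w,(796,298));p=cv2.resize(np.hstack([a,b]),None,fx=2.4,fy=2.4); p=cv2.resize(p,(796,290))
cv2.imwrite("pics/c3.png",np.vstack([p,w]))
r=[ray(W,(376.2,262.8))]
for c in("top","scene"):
  q=pp("handle_tip",c); print(c,q)
  if q: r.append(ray(cal(c),q[0][0]))
print(tri(r))
```

```text
top []
scene [(array([290.6, 140.7]), 0.6)]
(array([566.7845988 , 420.30175264, 181.58919266]), [4.4, 4.4])
```

View pics/c3.png

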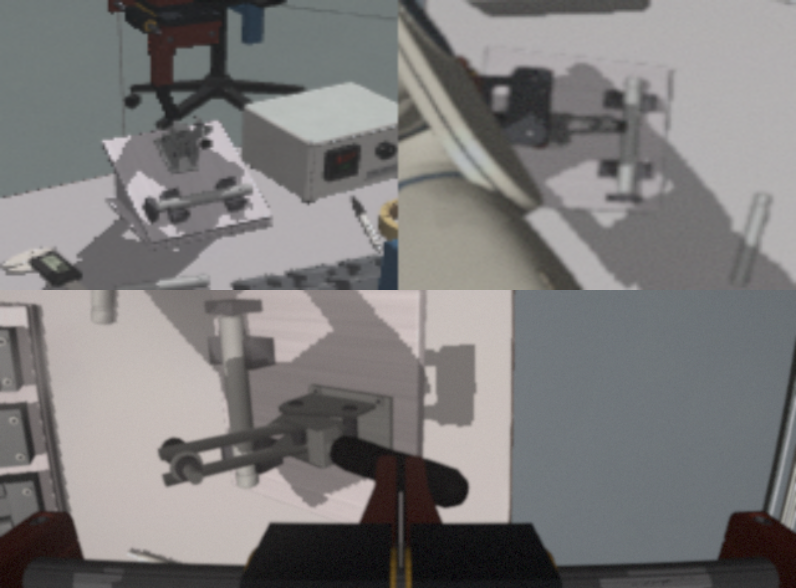

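Call:
{"name": "apply_moves", "arguments": {
  "targets": [
    {"tx": 0,"ty": 0.001,"tz": -0.002,"spin": 0},
    {"tx": 0,"ty": 0.002,"tz": -0.004,"spin": 0},
    {"tx": 0,"ty": 0.003,"tz": -0.006,"spin": 0},
    {"tx": 0,"ty": 0.004,"tz": -0.008,"spin": 0},
    {"tx": 0,"ty": 0.005,"tz": -0.009,"spin": 0},
    {"tx": 0,"ty": 0.006,"tz": -0.01,"spin": 0},
    {"tx": 0,"ty": 0.006,"tz": -0.01,"spin": 0},
    {"tx": 0,"ty": 0.006,"tz": -0.01,"spin": 0}
  ]
}}

```text
t: 7.85
ee_pos: [569.7, 398.5, 165.3]
orientation: [-0.094, -3.14, 0.0]
ft_force: [-0.7, -0.3, -0.0]
width: 0.5
grasp_force: 0.0
```

Call:
{"name": "apply_moves", "arguments": {
  "targets": [
    {"tx": 0,"ty": 0.001,"tz": -0.002,"spin": 0},
    {"tx": 0,"ty": 0.002,"tz": -0.004,"spin": 0},
    {"tx": 0,"ty": 0.003,"tz": -0.006,"spin": 0},
    {"tx": 0,"ty": 0.003,"tz": -0.008,"spin": 0},
    {"tx": 0,"ty": 0.004,"tz": -0.01,"spin": 0},
    {"tx": 0,"ty": 0.004,"tz": -0.012,"spin": 0},
    {"tx": 0,"ty": 0.004,"tz": -0.014,"spin": 0},
    {"tx": 0,"ty": 0.004,"tz": -0.016,"spin": 0}
  ]
}}

```text
t: 8.65
ee_pos: [569.8, 402.6, 149.3]
orientation: [0.094, 3.14, 0.0]
ft_force: [-0.4, -0.0, 1.0]
width: 0.4
grasp_force: 0.5
```

Run:
```python
from h import *
o=ctrl.get_obs();print(o["ee_pos"],o["ft_force"]);W=cal("wrist")
ctrl.get_image("wrist");print(pp("handle_tip","wrist"),[plane(W,pp("handle_tip","wrist")[0][0],z) for z in(160,175)])
```

```text
[569.83639393 402.58569387 149.32270606] [-0.43765292 -0.04042081  0.95974029]
[(array([394.2, 264.1]), 0.59), (array([56.8, 71.4]), 0.51)] [array([572.49385311, 437.13528855, 160.        ]), array([564.29469225, 434.2097685 , 175.        ])]
```

Call:
{"name": "apply_moves", "arguments": {
  "targets": [
    {"tx": 0,"ty": 0.001,"tz": -0.002,"spin": 0},
    {"tx": 0,"ty": 0.002,"tz": -0.004,"spin": 0},
    {"tx": 0,"ty": 0.002,"tz": -0.006,"spin": 0},
    {"tx": 0,"ty": 0.002,"tz": -0.008,"spin": 0},
    {"tx": 0,"ty": 0.002,"tz": -0.009,"spin": 0},
    {"tx": 0,"ty": 0.002,"tz": -0.01,"spin": 0},
    {"tx": 0,"ty": 0.002,"tz": -0.01,"spin": 0},
    {"tx": 0,"ty": 0.002,"tz": -0.01,"spin": 0}
  ]
}}

```text
t: 9.65
ee_pos: [570.9, 406.4, 142.3]
orientation: [0.094, 3.137, 0.006]
ft_force: [-1.8, 1.3, 14.5]
width: 0.3
grasp_force: 6.5
```

Call:
{"name": "apply_moves", "arguments": {
  "targets": [
    {"tx": 0,"ty": 0,"tz": 0.05,"spin": 0},
    {"tx": 0,"ty": 0,"tz": 0.1,"spin": 0},
    {"tx": 0,"ty": 0,"tz": 0.15,"spin": 0},
    {"tx": 0,"ty": -0.02,"tz": 0.195,"spin": 0},
    {"tx": -0.03,"ty": -0.06,"tz": 0.21,"spin": 0},
    {"tx": -0.05,"ty": -0.11,"tz": 0.21,"spin": 0},
    {"tx": -0.08,"ty": -0.155,"tz": 0.21,"spin": 0},
    {"tx": -0.1,"ty": -0.195,"tz": 0.21,"spin": 0}
  ]
}}

```text
t: 10.45
ee_pos: [470.4, 212.2, 349.3]
orientation: [0.093, 3.14, 0.0]
ft_force: [0.6, -0.1, 1.0]
width: 0.2
grasp_force: 0.0
```

```bash
python3 look.py w4 post_long,post_mid,fixture_nest,slot_mid_seat,slot_long_seat,slot_short_seat
python3 - <<'E'
from h import *
import pickle
for n in("post_long","post_mid"):
  d=ctrl.outline_of(n,"wrist"); pickle.dump(d,open("w4o_"+n+".pkl","wb")); print([(x["score"],x["box"]) for x in d])
E
```

```text
[466.5 206.9 348.7] [-0.095 -3.137  0.007] 10.5
post_long [([375.9, 213.5], 0.79)]
post_mid [([298.6, 138.4], 0.68), ([162.6, 98.8], 0.48)]
fixture_nest []
slot_mid_seat [([198.5, 275.8], 0.79)]
slot_long_seat [([194.5, 195.5], 0.88)]
slot_short_seat [([196.7, 239.3], 0.55)]
[(0.73, [368.0, 172.5, 387.5, 258.5]), (0.28, [364.1, 165.0, 521.2, 263.7])]
[(0.73, [288.7, 102.1, 309.6, 171.9]), (0.51, [130.6, 75.8, 180.9, 115.4])]
```

Call:
{"name": "apply_moves", "arguments": {
  "targets": [
    {"tx": 0,"ty": -0.05,"tz": 0,"spin": 0},
    {"tx": 0,"ty": -0.1,"tz": 0,"spin": 0},
    {"tx": 0,"ty": -0.12,"tz": 0,"spin": 0},
    {"tx": 0,"ty": -0.12,"tz": 0,"spin": 0},
    {"tx": 0,"ty": -0.12,"tz": 0,"spin": 0},
    {"tx": 0,"ty": -0.12,"tz": 0,"spin": 0},
    {"tx": 0,"ty": -0.12,"tz": 0,"spin": 0},
    {"tx": 0,"ty": -0.12,"tz": 0,"spin": 0}
  ]
}}

```text
t: 11.7
ee_pos: [471.9, 94.5, 349.3]
orientation: [-0.092, -3.14, -0.0]
ft_force: [-0.3, 1.1, 0.4]
width: 0.3
grasp_force: 0.0
```

```bash
python3 look.py w5 post_long,post_mid,fixture_nest,slot_mid_seat,slot_long_seat,slot_short_seat,rack
python3 - <<'E'
from h import *
import pickle
for n in("post_long","post_mid"):
  d=ctrl.outline_of(n,"wrist"); pickle.dump(d,open("w5o_"+n+".pkl","wb")); print([(x["score"],x["box"]) for x in d])
a=cv2.imread("pics/w4.png")[90:300,150:500];b=cv2.imread("pics/w5.png")[90:300,50:500]
a=cv2.resize(a,None,fx=1.4,fy=1.4);b=cv2.resize(b,None,fx=1.4,fy=1.4)
c=np.zeros((588,630,3),np.uint8);c[:294,:490]=a;c[294:]=b;cv2.imwrite("pics/c5.png",c)
E
```

```text
[471.9  94.3 349.3] [-0.092 -3.14  -0.   ] 11.75
post_long [([457.7, 208.4], 0.66)]
post_mid [([386.0, 134.7], 0.71)]
fixture_nest []
slot_mid_seat [([281.2, 272.5], 0.91)]
slot_long_seat [([288.6, 187.5], 0.63)]
slot_short_seat [([288.2, 193.1], 0.68), ([286.7, 233.7], 0.63)]
rack [([282.1, 212.9], 0.66)]
[(0.92, [450.4, 166.4, 472.3, 251.4])]
[(0.55, [370.9, 98.0, 395.4, 166.1])]
```

View pics/c5.png

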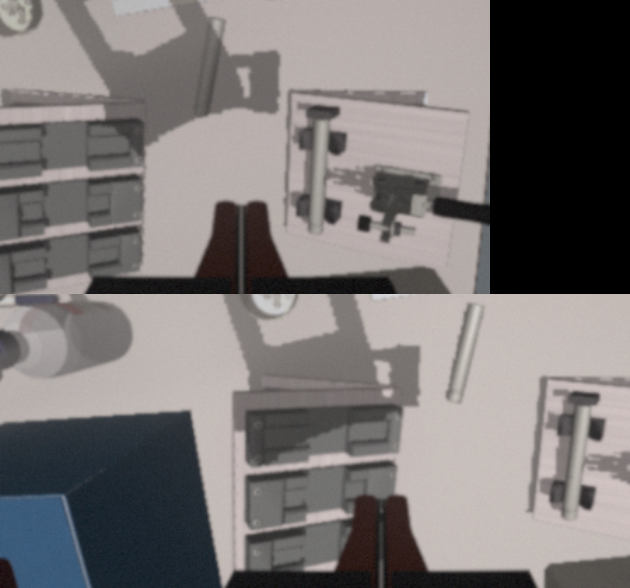

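Run:
```python
from h import *
import pickle
from scipy.optimize import least_squares
S,T=cal("scene"),cal("top");W={k:pickle.load(open(f"w{k}.pkl","rb"))[0] for k in (1,2,4,5)}
m={"short":[(T,(328.2,170.9)),(W[2],(252.4,232.1)),(S,(356.5,222.3)),(W[4],(196.7,239.3)),(W[5],(286.7,233.7))],
"mid":[(T,(329.3,145.8)),(W[2],(250.5,264.3)),(S,(374.2,221.9)),(W[4],(198.5,275.8)),(W[5],(281.2,272.5))],
"long":[(T,(325,192.7)),(W[2],(254.9,198.7)),(S,(340.2,227.3)),(W[1],(167.1,244.2)),(W[4],(194.5,195.5)),(W[5],(288.6,187.5))],
"post_long":[(T,(230.6,178)),(W[2],(391.9,220)),(W[4],(375.9,213.5)),(W[5],(457.7,208.4)),(W[1],(338.8,265))],
"post_mid":[(T,(273.2,219.8)),(W[2],(333.1,157.6)),(W[1],(273.2,190.6)),(W[4],(298.6,138.4)),(W[5],(386,134.7))]}
X={}
for n,l in m.items():
    X[n],e=tri([ray(c,u) for c,u in l]); print(n,X[n].round(1),e)
# rack fit: common height, spacing 60, yaw
off={"long":-60,"short":0,"mid":60}
def seat(p,n): a=p[3]; return np.array([p[0]+off[n]*np.cos(a),p[1]+off[n]*np.sin(a),p[2]])
def f(p): return np.concatenate([(proj(c,seat(p,n))[0]-u)/1. for n in off for c,u in m[n]])
r=least_squares(f,[575,42,78,-.06],loss="soft_l1");print("rack",r.x.round(3),np.degrees(r.x[3]),[ (n,seat(r.x,n).round(1)) for n in off]); print(f(r.x).reshape(-1,2).round(1).tolist())
# posts: axis as line by endpoints, from outline masks
for n,L in(("post_long",120),("post_mid",100)):
    obs=[]
    for k in(4,5):
        d=pickle.load(open(f"w{k}o_{n}.pkl","rb"))[0]; v,u=np.nonzero(d["pixels"]); P=np.c_[u,v].astype(np.float32)
        (c,(w,h),a)=cv2.minAreaRect(P); _,_,V=np.linalg.svd(P-P.mean(0),full_matrices=False); t=(P-P.mean(0))@V[0]; ctr=P.mean(0)
        lo,hi=np.percentile(t,[.5,99.5]); obs.append((W[k],ctr+V[0]*lo,ctr+V[0]*hi)); print(n,k,(round(w),round(h)),ctr)
    for i in range(2):
        o=[(C,sorted([a,b],key=lambda q:q[1])[i]) for C,a,b in obs]; print("end",tri([ray(*q) for q in o]))
    # bench plane
    for C,a,b in obs:
        z=8 if n=="post_mid" else 80
        print([plane(C,q,z).round(1) for q in(a,b)])
```

```text
short [572.4  40.5  80.2] [3.4, 0.6, 1.9, 2.3, 2.2]
mid [634.   31.3  70.5] [7.0, 5.6, 6.8, 3.8, 3.9]
long [516.2  47.1  75.6] [3.3, 2.2, 6.7, 1.9, 3.6, 4.3]
post_long [560.4 282.3  52.1] [4.0, 3.2, 1.6, 5.0, 0.3]
post_mid [456.3 182.7  20.4] [4.1, 3.7, 5.7, 2.0, 3.8]
rack [ 5.73157e+02  3.98340e+01  7.86270e+01 -1.50000e-01] -8.566581231315736 [('long', array([513.8,  48.8,  78.6])), ('short', array([573.2,  39.8,  78.6])), ('mid', array([632.5,  30.9,  78.6]))]
[[0.7, 1.0], [0.9, 0.5], [-3.5, -0.7], [-0.8, -1.8], [2.8, 0.0], [-0.7, 1.7], [0.9, -1.5], [0.0, -0.3], [0.1, -0.1], [1.3, -1.1], [-1.6, -1.0], [3.1, -0.5], [-1.1, -1.8], [1.5, -4.0], [0.5, 1.7], [1.3, 0.4]]
post_long 4 (13, 82) [376.71445 215.59381]
post_long 5 (12, 83) [460.73038 210.33038]
end (array([508.37295851, 286.65125427,  49.68263981]), [0.0, 0.0])
end (array([626.01015513, 277.94106649,  53.87129588]), [0.0, 0.0])
[array([500.7, 282.1,  80. ]), array([612.5, 274.5,  80. ])]
[array([500.7, 274.3,  80. ]), array([612.6, 267.7,  80. ])]
post_mid 4 (11, 71) [298.45428 138.05817]
post_mid 5 (12, 73) [382.11047 131.05814]
end (array([410.02478364, 192.22727629,   9.83731505]), [0.9, 0.9])
end (array([505.94262941, 166.94350347,  12.90263127]), [0.0, 0.0])
[array([411. , 192.2,   8. ]), array([507.1, 166.4,   8. ])]
[array([409.2, 192.5,   8. ]), array([507.1, 167.6,   8. ])]
```

Call:
{"name": "apply_moves", "arguments": {
  "targets": [
    {"tx": 0.05,"ty": 0.036,"tz": -0.1,"spin": 0},
    {"tx": 0.05,"ty": 0.036,"tz": -0.1,"spin": 0},
    {"tx": 0.05,"ty": 0.036,"tz": -0.1,"spin": 0},
    {"tx": 0.05,"ty": 0.036,"tz": -0.1,"spin": 0},
    {"tx": 0.05,"ty": 0.036,"tz": -0.1,"spin": 0},
    {"tx": 0.05,"ty": 0.036,"tz": -0.1,"spin": 0},
    {"tx": 0.05,"ty": 0.036,"tz": -0.1,"spin": 0},
    {"tx": 0.05,"ty": 0.036,"tz": -0.1,"spin": 0}
  ]
}}

```text
t: 13.0
ee_pos: [522.1, 129.4, 250.7]
orientation: [0.095, 3.138, 0.001]
ft_force: [0.1, 0.4, 0.1]
width: 0.4
grasp_force: 0.0
```

```bash
python3 look.py w6 slot_mid_seat,slot_long_seat,slot_short_seat,rack,post_long
```

```text
[522.1 129.4 250.4] [9.500e-02 3.139e+00 1.000e-03] 13.05
slot_mid_seat [([235.9, 280.1], 0.9)]
slot_long_seat [([237.3, 172.6], 0.74), ([365.2, 100.6], 0.37)]
slot_short_seat [([238.0, 227.6], 0.86)]
rack [([239.7, 201.5], 0.9)]
post_long [([466.3, 193.3], 0.83)]
```

Call:
{"name": "apply_moves", "arguments": {
  "targets": [
    {"tx": -0.09,"ty": 0.05,"tz": -0.01,"spin": 0},
    {"tx": -0.09,"ty": 0.05,"tz": -0.01,"spin": 0},
    {"tx": -0.09,"ty": 0.05,"tz": -0.01,"spin": 0},
    {"tx": -0.09,"ty": 0.05,"tz": -0.01,"spin": 0},
    {"tx": -0.09,"ty": 0.05,"tz": -0.01,"spin": 0},
    {"tx": -0.09,"ty": 0.05,"tz": -0.01,"spin": 0},
    {"tx": -0.09,"ty": 0.05,"tz": -0.01,"spin": 0},
    {"tx": -0.09,"ty": 0.05,"tz": -0.01,"spin": 0}
  ]
}}

```text
t: 14.1
ee_pos: [432.5, 179.2, 239.4]
orientation: [0.096, 3.14, -0.0]
ft_force: [-1.0, -0.8, 0.2]
width: 0.3
grasp_force: 0.0
```

```bash
python3 look.py w7 slot_mid_seat,slot_long_seat,slot_short_seat,rack,post_long,post_mid
```

```text
[432.3 179.3 239.4] [-0.096 -3.14   0.   ] 14.15
slot_mid_seat [([202.1, 352.9], 0.59)]
slot_long_seat [([197.3, 262.0], 0.87)]
slot_short_seat [([202.8, 310.8], 0.63), ([209.5, 277.4], 0.55)]
rack [([210.1, 275.2], 0.74)]
post_long [([420.1, 277.0], 0.62), ([212.2, 273.8], 0.33)]
post_mid []
```

Fit the rack with all views and overlay the model.

```bash
cat > fit.py <<'E'
from h import *
import pickle
from scipy.optimize import least_squares
S,T=cal("scene"),cal("top");W={k:pickle.load(open(f"w{k}.pkl","rb"))[0] for k in (1,2,4,5,6,7)}
m={"short":[(T,(328.2,170.9)),(W[2],(252.4,232.1)),(S,(356.5,222.3)),(W[4],(196.7,239.3)),(W[5],(286.7,233.7)),(W[6],(238,227.6)),(W[7],(202.8,310.8))],
"mid":[(T,(329.3,145.8)),(W[2],(250.5,264.3)),(S,(374.2,221.9)),(W[4],(198.5,275.8)),(W[5],(281.2,272.5)),(W[6],(235.9,280.1)),(W[7],(202.1,352.9))],
"long":[(T,(325,192.7)),(W[2],(254.9,198.7)),(S,(340.2,227.3)),(W[1],(167.1,244.2)),(W[4],(194.5,195.5)),(W[5],(288.6,187.5)),(W[6],(237.3,172.6)),(W[7],(197.3,262))]}
off={"long":-60,"short":0,"mid":60}
def seat(p,n): a=p[3]; return np.array([p[0]+off[n]*np.cos(a),p[1]+off[n]*np.sin(a),p[2]])
def f(p): return np.concatenate([(proj(c,seat(p,n))[0]-u)/(1 if c is not S else 1.5) for n in off for c,u in m[n]])
r=least_squares(f,[575,42,78,-.1],loss="soft_l1"); p=r.x
cov=np.linalg.inv(r.jac.T@r.jac); print(p.round(3),np.sqrt(np.diag(cov)).round(3),{n:seat(p,n).round(1).tolist() for n in off})
if __name__=="__main__":
    print(f(p).reshape(-1,2).round(1).tolist())
    a=p[3]; up=np.array([np.sin(a),-np.cos(a),0])  # level uphill
    ex=np.array([*(up[:2]*np.cos(np.pi/6)),.5]); ey=np.cross([0,0,1],up); ez=np.cross(ex,ey)
    out=[]
    for k,(l,t,rr,b) in ((6,(140,120,340,330)),(5,(210,140,370,300))):
        im=cv2.imread(f"pics/w{k}.png"); s=4; im=cv2.resize(im,None,fx=s,fy=s,interpolation=cv2.INTER_CUBIC)
        for n,L in(("short",86),("mid",106),("long",126)):
            for L2,w2 in((L+6,26),(150,46)):
                c=[seat(p,n)+ex*sx*L2/2+ey*sy*w2/2+ez*2 for sx,sy in((1,1),(1,-1),(-1,-1),(-1,1))]
                cv2.polylines(im,[(proj(W[k],c)*s+s/2).astype(np.int32).reshape(-1,1,2)],True,(0,255,0),1)
        out.append(cv2.resize(im[t*s:b*s,l*s:rr*s],(400,400*(b-t)//(rr-l))))
    h=max(o.shape[0] for o in out); cv2.imwrite("pics/ov.png",np.hstack([cv2.copyMakeBorder(o,0,h-o.shape[0],0,0,0) for o in out]))
E
python3 fit.py
```

```text
[ 5.73872e+02  3.96300e+01  7.84050e+01 -1.46000e-01] [1.054 0.762 2.106 0.009] {'long': [514.5, 48.4, 78.4], 'short': [573.9, 39.6, 78.4], 'mid': [633.2, 30.9, 78.4]}
[[0.9, 0.7], [0.7, 0.8], [-2.1, -0.4], [-0.9, -1.4], [2.6, 0.5], [-1.0, 2.2], [0.4, -2.5], [1.7, -0.5], [0.9, -1.8], [-0.0, 0.1], [0.2, -0.1], [1.3, -0.7], [-1.7, -0.5], [-1.2, -0.2], [-2.1, 0.2], [3.1, -0.8], [-1.0, -1.5], [1.1, -2.7], [0.6, 2.1], [1.4, 0.8], [0.4, -1.1], [0.5, 2.2]]
```

View pics/ov.png

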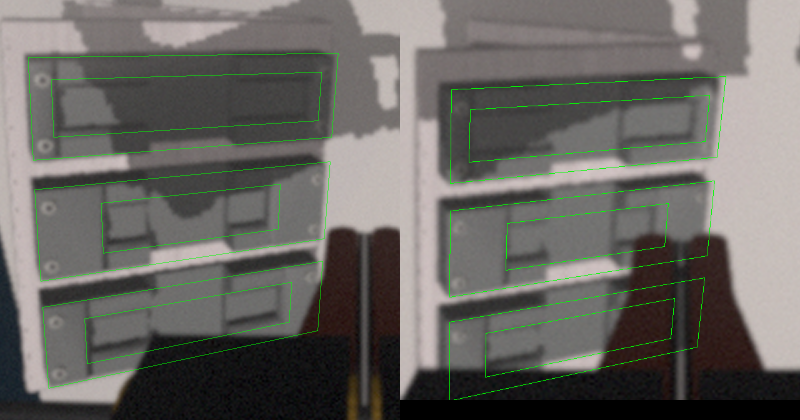

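Call:
{"name": "apply_moves", "arguments": {
  "targets": [
    {"tx": 0.026,"ty": 0.0005,"tz": -0.05,"spin": -6},
    {"tx": 0.026,"ty": 0.0005,"tz": -0.1,"spin": -11.2},
    {"tx": 0.026,"ty": 0.0005,"tz": -0.15,"spin": -11.2},
    {"tx": 0.026,"ty": 0.0005,"tz": -0.18,"spin": -11.2},
    {"tx": 0.026,"ty": 0.0005,"tz": -0.2,"spin": -11.2},
    {"tx": 0.026,"ty": 0.0005,"tz": -0.22,"spin": -11.2},
    {"tx": 0.026,"ty": 0.0005,"tz": -0.23,"spin": -11.2},
    {"tx": 0.026,"ty": 0.0005,"tz": -0.236,"spin": -11.2}
  ],
  "gripper": 0
}}

```text
t: 15.25
ee_pos: [457.7, 180.0, 2.7]
orientation: [-0.4, -3.115, 0.001]
ft_force: [0.2, 0.8, 0.1]
width: 43.7
grasp_force: 0.0
```

Call:
{"name": "apply_moves", "arguments": {
  "targets": [
    {"tx": 0,"ty": 0,"tz": 0,"spin": 0},
    {"tx": 0,"ty": 0,"tz": 0,"spin": 0},
    {"tx": 0,"ty": 0,"tz": 0,"spin": 0},
    {"tx": 0,"ty": 0,"tz": 0,"spin": 0},
    {"tx": 0,"ty": 0,"tz": 0,"spin": 0},
    {"tx": 0,"ty": 0,"tz": 0,"spin": 0},
    {"tx": 0,"ty": 0,"tz": 0,"spin": 0},
    {"tx": 0,"ty": 0,"tz": 0,"spin": 0}
  ],
  "gripper": 1
}}

```text
t: 16.05
ee_pos: [458.4, 180.2, 4.2]
orientation: [0.4, 3.115, 0.001]
ft_force: [-0.4, -1.0, 6.4]
width: 15.6
grasp_force: 30.0
```

Call:
{"name": "apply_moves", "arguments": {
  "targets": [
    {"tx": 0,"ty": 0,"tz": 0.03,"spin": 0},
    {"tx": 0,"ty": 0,"tz": 0.08,"spin": -5},
    {"tx": 0,"ty": 0,"tz": 0.13,"spin": -12},
    {"tx": 0.02,"ty": 0,"tz": 0.15,"spin": -20},
    {"tx": 0.06,"ty": -0.01,"tz": 0.15,"spin": -28},
    {"tx": 0.1,"ty": -0.03,"tz": 0.15,"spin": -36},
    {"tx": 0.13,"ty": -0.06,"tz": 0.15,"spin": -44},
    {"tx": 0.15,"ty": -0.09,"tz": 0.15,"spin": -52}
  ]
}}

```text
t: 16.85
ee_pos: [609.7, 89.1, 153.5]
orientation: [1.732, 2.62, 0.001]
ft_force: [0.3, -0.2, -1.5]
width: 15.1
grasp_force: 30.0
```

Call:
{"name": "apply_moves", "arguments": {
  "targets": [
    {"tx": 0.01,"ty": -0.02,"tz": 0,"spin": -8},
    {"tx": 0.02,"ty": -0.03,"tz": 0,"spin": -16},
    {"tx": 0.025,"ty": -0.045,"tz": 0,"spin": -24},
    {"tx": 0.025,"ty": -0.053,"tz": 0,"spin": -31.8},
    {"tx": 0.025,"ty": -0.053,"tz": -0.01,"spin": -31.8},
    {"tx": 0.025,"ty": -0.053,"tz": -0.02,"spin": -31.8},
    {"tx": 0.025,"ty": -0.053,"tz": -0.02,"spin": -31.8},
    {"tx": 0.025,"ty": -0.053,"tz": -0.02,"spin": -31.8}
  ]
}}

```text
t: 17.65
ee_pos: [632.2, 37.7, 132.6]
orientation: [-2.376, -2.054, 0.002]
ft_force: [0.6, -0.0, -1.0]
width: 15.0
grasp_force: 30.0
```

Run:
```python
from h import *
o=ctrl.get_obs();M=R.from_rotvec(o["orientation"]).as_matrix();print(o["ee_pos"].round(1),o["qpos"].round(2),np.degrees(np.arctan2(M[1,1],M[0,1])),o["ft_force"],o["width"],M[:,2])
W=cal("wrist");ctrl.get_image("wrist")
d=ctrl.outline_of("post_mid","wrist");print([(x["score"],x["box"]) for x in d])
if d:
  v,u=np.nonzero(d[0]["pixels"]);P=np.c_[u,v].astype(float);c=P.mean(0);_,_,V=np.linalg.svd(P-c,full_matrices=False);t=(P-c)@V[0];z=o["ee_pos"][2]+4.5
  e=[plane(W,c+V[0]*q,z) for q in np.percentile(t,[.5,99.5])];print(e,np.linalg.norm(e[0]-e[1]),(e[0]+e[1])/2)
import cv2
cv2.imwrite("pics/w8.png",cv2.cvtColor(ctrl.get_image("wrist"),cv2.COLOR_RGB2BGR))
```

```text
[632.2  37.7 132.6] [0.04 0.54 1.67 0.   0.93 0.19] -8.309978910451782 [ 0.63501747 -0.01530812 -0.98329904] 14.999646356704933 [-1.67807925e-03  2.83250043e-05 -9.99998592e-01]
[]
```

View pics/w8.png

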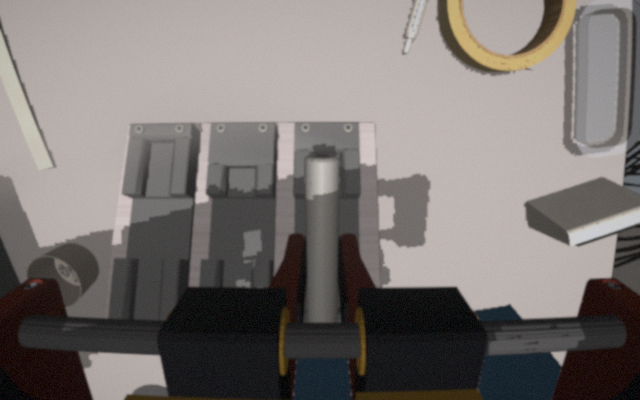

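```bash
cat > chk.py <<'E'
from fit import *
Wn=cal("wrist"); a=p[3]; up=np.array([np.sin(a),-np.cos(a),0]); ex=np.array([*(up[:2]*np.cos(np.pi/6)),.5]); ey=np.cross([0,0,1],up); ez=np.cross(ex,ey)
for n,L in(("long",126),("short",86),("mid",106)):
    for nm,L2,w2 in(("bar",150,46),("bevel",L+6,26),):
        print(n,nm,"low end corners",[proj(Wn,seat(p,n)-ex*L2/2+ey*sy*w2/2+ez*2)[0].round(0).tolist() for sy in(1,-1)],"cut edge",[proj(Wn,seat(p,n)-ex*22+ey*sy*w2/2+ez*2)[0].round(0).tolist() for sy in(1,-1)])
o=ctrl.get_obs(); C=o["ee_pos"]+[0,0,4.5]
print("post low end top",[proj(Wn,C-up*50+ey*s*8)[0].round() for s in(1,-1)])
E
python3 chk.py
python3 - <<'E'
import cv2
im=cv2.imread("pics/w8.png")[105:235,110:390]; cv2.imwrite("pics/w8c.png",cv2.resize(im,None,fx=2.8,fy=2.8,interpolation=cv2.INTER_CUBIC))
E
```

```text
[ 5.73872e+02  3.96300e+01  7.84050e+01 -1.46000e-01] [1.054 0.762 2.106 0.009] {'long': [514.5, 48.4, 78.4], 'short': [573.9, 39.6, 78.4], 'mid': [633.2, 30.9, 78.4]}
long bar low end corners [[186.0, 120.0], [124.0, 121.0]] cut edge [[179.0, 192.0], [114.0, 192.0]]
long bevel low end corners [[171.0, 132.0], [136.0, 132.0]] cut edge [[164.0, 192.0], [128.0, 192.0]]
short bar low end corners [[270.0, 119.0], [205.0, 119.0]] cut edge [[267.0, 192.0], [199.0, 192.0]]
short bevel low end corners [[254.0, 158.0], [216.0, 158.0]] cut edge [[252.0, 192.0], [214.0, 192.0]]
mid bar low end corners [[355.0, 119.0], [290.0, 119.0]] cut edge [[357.0, 192.0], [288.0, 192.0]]
mid bevel low end corners [[341.0, 144.0], [304.0, 144.0]] cut edge [[342.0, 192.0], [303.0, 192.0]]
post low end top [array([338., 159.]), array([303., 159.])]
```

View pics/w8c.png

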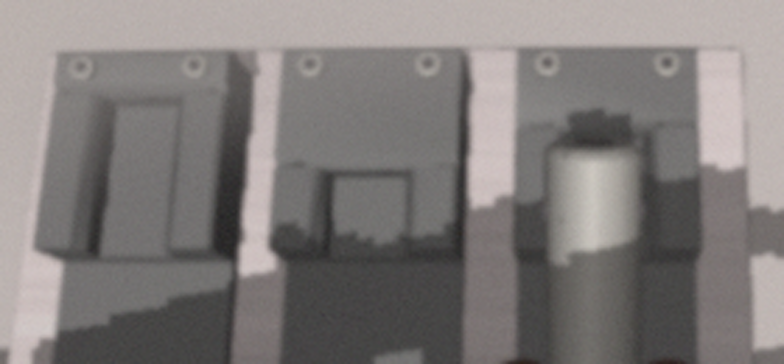

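Call:
{"name": "apply_moves", "arguments": {
  "targets": [
    {"tx": 0.0033,"ty": -0.003,"tz": -0.01,"spin": 0},
    {"tx": 0.0033,"ty": -0.003,"tz": -0.02,"spin": 0},
    {"tx": 0.0033,"ty": -0.003,"tz": -0.026,"spin": 0},
    {"tx": 0.0033,"ty": -0.003,"tz": -0.029,"spin": 0},
    {"tx": 0.0033,"ty": -0.003,"tz": -0.031,"spin": 0},
    {"tx": 0.0033,"ty": -0.003,"tz": -0.033,"spin": 0},
    {"tx": 0.0033,"ty": -0.003,"tz": -0.033,"spin": 0},
    {"tx": 0.0033,"ty": -0.003,"tz": -0.033,"spin": 0}
  ]
}}

```text
t: 18.6
ee_pos: [636.4, 34.1, 100.7]
orientation: [2.379, 2.052, 0.0]
ft_force: [-0.0, 0.1, -1.5]
width: 15.2
grasp_force: 30.0
```

Call:
{"name": "apply_moves", "arguments": {
  "targets": [
    {"tx": 0,"ty": 0,"tz": -0.001,"spin": 0},
    {"tx": 0,"ty": 0,"tz": -0.002,"spin": 0},
    {"tx": 0,"ty": 0,"tz": -0.003,"spin": 0},
    {"tx": 0,"ty": 0,"tz": -0.004,"spin": 0},
    {"tx": 0,"ty": 0,"tz": -0.005,"spin": 0},
    {"tx": 0,"ty": 0,"tz": -0.005,"spin": 0},
    {"tx": 0,"ty": 0,"tz": -0.005,"spin": 0},
    {"tx": 0,"ty": 0,"tz": -0.005,"spin": 0}
  ]
}}

```text
t: 19.4
ee_pos: [636.2, 34.1, 95.5]
orientation: [-2.379, -2.052, -0.0]
ft_force: [0.5, 0.0, -0.8]
width: 15.3
grasp_force: 30.0
```

Call:
{"name": "apply_moves", "arguments": {
  "targets": [
    {"tx": -0.0005,"ty": 0,"tz": -0.001,"spin": 0},
    {"tx": -0.0005,"ty": 0,"tz": -0.002,"spin": 0},
    {"tx": -0.0005,"ty": 0,"tz": -0.003,"spin": 0},
    {"tx": -0.0005,"ty": 0,"tz": -0.004,"spin": 0},
    {"tx": -0.0005,"ty": 0,"tz": -0.004,"spin": 0},
    {"tx": -0.0005,"ty": 0,"tz": -0.004,"spin": 0},
    {"tx": -0.0005,"ty": 0,"tz": -0.004,"spin": 0},
    {"tx": -0.0005,"ty": 0,"tz": -0.004,"spin": 0}
  ]
}}

```text
t: 20.2
ee_pos: [636.1, 34.2, 91.7]
orientation: [2.378, 2.052, 0.001]
ft_force: [0.4, 1.2, 4.4]
width: 15.1
grasp_force: 30.0
```

Call:
{"name": "apply_moves", "arguments": {
  "targets": [
    {"tx": 0,"ty": 0,"tz": -0.002,"spin": 0},
    {"tx": 0,"ty": 0,"tz": -0.004,"spin": 0},
    {"tx": 0,"ty": -0.0002,"tz": -0.006,"spin": 0},
    {"tx": 0,"ty": -0.0003,"tz": -0.008,"spin": 0},
    {"tx": 0,"ty": -0.0006,"tz": -0.0095,"spin": 0},
    {"tx": 0,"ty": -0.001,"tz": -0.011,"spin": 0},
    {"tx": 0,"ty": -0.001,"tz": -0.011,"spin": 0},
    {"tx": 0,"ty": -0.001,"tz": -0.011,"spin": 0}
  ]
}}

```text
t: 21.0
ee_pos: [635.7, 33.2, 80.2]
orientation: [-2.379, -2.052, 0.0]
ft_force: [2.8, 4.2, 2.3]
width: 15.6
grasp_force: 30.0
```

Call:
{"name": "apply_moves", "arguments": {
  "targets": [
    {"tx": 0.0006,"ty": 0.0005,"tz": -0.001,"spin": 0},
    {"tx": 0.0006,"ty": 0.0003,"tz": -0.003,"spin": 0},
    {"tx": 0.0006,"ty": 0,"tz": -0.005,"spin": 0},
    {"tx": 0.0006,"ty": -0.0005,"tz": -0.0065,"spin": 0},
    {"tx": 0.0006,"ty": -0.001,"tz": -0.008,"spin": 0},
    {"tx": 0.0006,"ty": -0.0015,"tz": -0.0095,"spin": 0},
    {"tx": 0.0006,"ty": -0.0015,"tz": -0.0095,"spin": 0},
    {"tx": 0.0006,"ty": -0.0015,"tz": -0.0095,"spin": 0}
  ]
}}

```text
t: 21.8
ee_pos: [636.2, 31.7, 71.7]
orientation: [-2.379, -2.051, 0.0]
ft_force: [-2.0, 2.2, 11.8]
width: 15.2
grasp_force: 30.0
```

Run:
```python
from h import *
o=ctrl.get_obs();print(o["ee_pos"].round(1),o["ft_force"].round(1))
save("wrist","w9.png",(180,100,420,300),3)
```

```text
[636.2  31.7  71.7] [-2.   2.2 11.8]
```

View pics/w9.png

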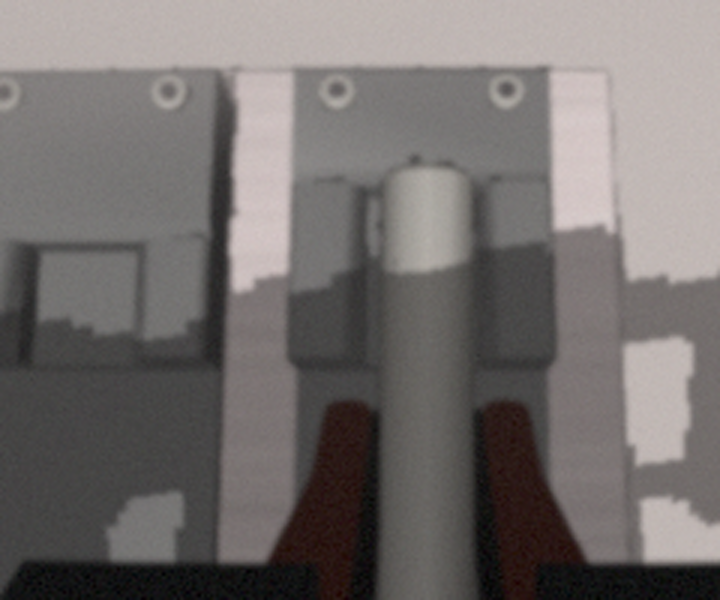

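Call:
{"name": "apply_moves", "arguments": {
  "targets": [
    {"tx": -0.0003,"ty": -0.0005,"tz": 0.001,"spin": 0},
    {"tx": -0.0003,"ty": -0.001,"tz": 0.0015,"spin": 0},
    {"tx": -0.0003,"ty": -0.002,"tz": 0.0015,"spin": 0},
    {"tx": -0.0003,"ty": -0.003,"tz": 0.001,"spin": 0},
    {"tx": -0.0003,"ty": -0.003,"tz": 0,"spin": 0},
    {"tx": -0.0003,"ty": -0.003,"tz": 0,"spin": 0},
    {"tx": -0.0003,"ty": -0.003,"tz": 0,"spin": 0},
    {"tx": -0.0003,"ty": -0.003,"tz": 0,"spin": 0}
  ]
}}

```text
t: 22.65
ee_pos: [635.7, 29.2, 70.6]
orientation: [-2.378, -2.051, -0.0]
ft_force: [-0.1, 5.7, 1.2]
width: 15.1
grasp_force: 30.0
```

Call:
{"name": "apply_moves", "arguments": {
  "targets": [
    {"tx": 0,"ty": 0.0005,"tz": -0.0005,"spin": 0},
    {"tx": 0,"ty": 0.0007,"tz": -0.001,"spin": 0},
    {"tx": 0,"ty": 0.0007,"tz": -0.0015,"spin": 0},
    {"tx": 0,"ty": 0.0007,"tz": -0.002,"spin": 0},
    {"tx": 0,"ty": 0.0007,"tz": -0.0025,"spin": 0},
    {"tx": 0,"ty": 0.0007,"tz": -0.003,"spin": 0},
    {"tx": 0,"ty": 0.0007,"tz": -0.003,"spin": 0},
    {"tx": 0,"ty": 0.0007,"tz": -0.003,"spin": 0}
  ]
}}

```text
t: 23.45
ee_pos: [635.8, 29.1, 69.7]
orientation: [-2.379, -2.052, 0.001]
ft_force: [-6.2, 1.5, 19.6]
width: 15.4
grasp_force: 30.0
```

```bash
cat > st.py <<'E'
# numeric look at the held/placed post: outline edges in wrist image, compared with model of a post at given centre/tilt
from h import *
import sys
n=sys.argv[1]; o=ctrl.get_obs(); print(o["t"],o["ee_pos"].round(1),o["ft_force"].round(1),o["width"].round(1))
ctrl.get_image("wrist")
for d in ctrl.outline_of(n,"wrist")[:2]: print(round(d["score"],2),np.round(d["box"],1))
print(pp(n,"wrist")[:2])
E
python3 st.py post_mid
```

```text
Traceback (most recent call last):
  File "st.py", line 4, in <module>
    n=sys.argv[1]; o=ctrl.get_obs(); print(o["t"],o["ee_pos"].round(1),o["ft_force"].round(1),o["width"].round(1))
                                                                                              ^^^^^^^^^^^^^^^^
AttributeError: 'float' object has no attribute 'round'
```

```bash
sed -i 's/o\["width"\].round(1)/o["width"]/' st.py
cat >> st.py <<'E'
g=cv2.GaussianBlur(cv2.cvtColor(ctrl.get_image("wrist"),cv2.COLOR_RGB2GRAY),(3,3),0)
print("col322 rows105-175",g[105:176:2,322].tolist()); print("row170 cols 280-365",g[170,280:366:2].tolist()); print("row185",g[185,280:366:2].tolist()); print("col299 rows 105-205",g[105:205:2,299].tolist())
E
python3 st.py post_mid; python3 chk.py | grep mid
```

```text
23.45 [635.8  29.1  69.7] [-6.2  1.5 19.6] 15.416300920660095
0.69 [304.4 158.2 340.2 364.8]
[(array([323.9, 256.3]), 0.63)]
col322 rows105-175 [185, 185, 185, 185, 185, 183, 161, 125, 123, 122, 121, 120, 120, 120, 120, 119, 120, 121, 122, 124, 125, 125, 127, 124, 111, 125, 158, 166, 167, 168, 167, 167, 168, 167, 167, 167]
row170 cols 280-365 [118, 118, 118, 117, 117, 116, 116, 112, 96, 80, 73, 97, 110, 95, 102, 122, 138, 148, 155, 160, 165, 167, 166, 162, 158, 152, 138, 122, 101, 81, 74, 84, 102, 112, 117, 117, 119, 118, 117, 117, 118, 115, 141]
row185 [117, 116, 118, 117, 117, 118, 115, 108, 89, 77, 70, 77, 94, 88, 103, 124, 139, 148, 156, 161, 165, 168, 165, 160, 155, 144, 127, 105, 84, 67, 60, 60, 66, 71, 73, 74, 74, 80, 94, 91, 86, 83, 84]
col299 rows 105-205 [185, 184, 184, 184, 184, 183, 161, 129, 127, 124, 125, 122, 122, 124, 124, 126, 127, 127, 129, 129, 129, 131, 132, 130, 123, 117, 102, 82, 77, 76, 76, 74, 74, 73, 73, 73, 72, 72, 73, 72, 74, 73, 66, 60, 59, 55, 55, 56, 57, 57]
[ 5.73872e+02  3.96300e+01  7.84050e+01 -1.46000e-01] [1.054 0.762 2.106 0.009] {'long': [514.5, 48.4, 78.4], 'short': [573.9, 39.6, 78.4], 'mid': [633.2, 30.9, 78.4]}
mid bar low end corners [[359.0, 114.0], [271.0, 114.0]] cut edge [[362.0, 215.0], [267.0, 215.0]]
mid bevel low end corners [[340.0, 149.0], [289.0, 149.0]] cut edge [[341.0, 215.0], [288.0, 215.0]]
```

Call:
{"name": "apply_moves", "arguments": {
  "targets": [
    {"tx": 0.0004,"ty": 0,"tz": 0.002,"spin": 0},
    {"tx": 0.0006,"ty": -0.001,"tz": 0.0035,"spin": 0},
    {"tx": 0.0008,"ty": -0.002,"tz": 0.004,"spin": 0},
    {"tx": 0.0008,"ty": -0.003,"tz": 0.0045,"spin": 0},
    {"tx": 0.0008,"ty": -0.003,"tz": 0.004,"spin": 0},
    {"tx": 0.0008,"ty": -0.003,"tz": 0.003,"spin": 0},
    {"tx": 0.0008,"ty": -0.003,"tz": 0.002,"spin": 0},
    {"tx": 0.0008,"ty": -0.003,"tz": 0.002,"spin": 0}
  ]
}}

```text
t: 24.45
ee_pos: [636.6, 26.1, 71.4]
orientation: [-2.379, -2.052, 0.001]
ft_force: [-6.0, 3.1, 15.4]
width: 14.8
grasp_force: 30.0
```

```bash
python3 st.py post_mid
```

```text
24.45 [636.6  26.1  71.4] [-6.   3.1 15.4] 14.842550024531176
0.95 [304.5 154.7 341.6 364.4]
[(array([327.4, 258.4]), 0.58)]
col322 rows105-175 [185, 185, 184, 167, 129, 123, 123, 123, 122, 122, 121, 121, 121, 121, 121, 122, 124, 125, 125, 127, 126, 118, 111, 98, 84, 122, 160, 167, 168, 168, 168, 169, 168, 169, 169, 168]
row170 cols 280-365 [119, 118, 117, 116, 117, 116, 108, 92, 76, 72, 97, 116, 116, 105, 103, 123, 137, 148, 156, 162, 166, 169, 165, 162, 160, 153, 138, 123, 100, 82, 87, 101, 113, 118, 118, 119, 118, 119, 119, 118, 115, 149, 197]
row185 [118, 117, 118, 118, 117, 116, 104, 86, 78, 81, 104, 115, 115, 104, 106, 124, 140, 150, 157, 162, 167, 169, 168, 163, 160, 152, 137, 120, 94, 69, 68, 73, 82, 83, 81, 77, 76, 76, 75, 74, 73, 85, 115]
col299 rows 105-205 [185, 185, 184, 168, 132, 126, 127, 125, 125, 124, 125, 126, 126, 127, 129, 128, 129, 130, 131, 132, 130, 125, 119, 106, 82, 76, 79, 83, 85, 87, 87, 85, 82, 81, 81, 78, 73, 76, 88, 91, 91, 85, 73, 64, 61, 61, 64, 64, 63, 62]
```

Call:
{"name": "apply_moves", "arguments": {
  "targets": [
    {"tx": -0.0005,"ty": 0,"tz": 0.0007,"spin": 0},
    {"tx": -0.001,"ty": 0.0001,"tz": 0.0007,"spin": 0},
    {"tx": -0.0017,"ty": 0.0002,"tz": 0.0007,"spin": 0},
    {"tx": -0.0017,"ty": 0.0002,"tz": 0,"spin": 0},
    {"tx": -0.0017,"ty": 0.0002,"tz": -0.001,"spin": 0},
    {"tx": -0.0017,"ty": 0.0002,"tz": -0.0015,"spin": 0},
    {"tx": -0.0017,"ty": 0.0002,"tz": -0.0015,"spin": 0},
    {"tx": -0.0017,"ty": 0.0002,"tz": -0.0015,"spin": 0}
  ]
}}

```text
t: 25.45
ee_pos: [636.5, 26.2, 71.2]
orientation: [2.377, 2.051, 0.003]
ft_force: [-5.1, 2.2, 21.4]
width: 15.2
grasp_force: 30.0
```

```bash
python3 st.py post_mid
```

```text
25.45 [636.5  26.2  71.2] [-5.1  2.2 21.4] 15.172845967368346
0.59 [305.9 159.  338.9 366. ]
[(array([322.2, 256.1]), 0.57)]
col322 rows105-175 [185, 185, 184, 167, 127, 123, 124, 123, 122, 122, 121, 121, 121, 121, 121, 122, 123, 125, 125, 125, 125, 119, 111, 97, 84, 119, 159, 168, 167, 167, 168, 168, 167, 169, 169, 168]
row170 cols 280-365 [119, 118, 118, 117, 116, 115, 109, 92, 76, 72, 98, 116, 116, 102, 106, 124, 137, 150, 156, 161, 166, 169, 164, 161, 158, 151, 136, 121, 98, 80, 88, 102, 114, 117, 117, 118, 117, 119, 119, 118, 116, 149, 197]
row185 [118, 117, 118, 118, 117, 116, 103, 87, 78, 79, 104, 116, 113, 100, 106, 126, 140, 151, 158, 163, 167, 170, 167, 165, 159, 149, 135, 118, 90, 69, 67, 73, 83, 84, 83, 77, 76, 76, 75, 75, 74, 84, 115]
col299 rows 105-205 [185, 185, 183, 166, 128, 125, 126, 125, 125, 125, 125, 125, 126, 126, 127, 128, 129, 131, 131, 132, 130, 126, 119, 106, 82, 76, 82, 85, 87, 85, 86, 84, 82, 82, 80, 80, 76, 77, 87, 91, 90, 86, 72, 65, 64, 63, 63, 63, 62, 63]
```

Call:
{"name": "apply_moves", "arguments": {
  "targets": [
    {"tx": 0,"ty": 0,"tz": 0.001,"spin": 0},
    {"tx": 0,"ty": 0,"tz": 0.0018,"spin": 0},
    {"tx": 0,"ty": 0,"tz": 0.0018,"spin": 0},
    {"tx": 0,"ty": 0,"tz": 0.0018,"spin": 0},
    {"tx": 0,"ty": 0,"tz": 0.0018,"spin": 0},
    {"tx": 0,"ty": 0,"tz": 0.0018,"spin": 0},
    {"tx": 0,"ty": 0,"tz": 0.0018,"spin": 0},
    {"tx": 0,"ty": 0,"tz": 0.0018,"spin": 0}
  ]
}}

```text
t: 26.45
ee_pos: [636.5, 26.2, 71.4]
orientation: [2.377, 2.051, 0.003]
ft_force: [0.8, 1.9, 9.3]
width: 15.4
grasp_force: 30.0
```

```bash
python3 st.py post_mid | head -5
```

```text
26.45 [636.5  26.2  71.4] [0.8 1.9 9.3] 15.384022707909365
0.69 [307.5 158.2 337.  364.4]
[(array([323.1, 257.7]), 0.87)]
col322 rows105-175 [185, 186, 184, 165, 127, 122, 124, 123, 121, 121, 122, 122, 121, 120, 121, 122, 123, 123, 126, 127, 125, 119, 111, 96, 83, 118, 158, 167, 168, 168, 167, 167, 168, 168, 169, 170]
row170 cols 280-365 [119, 119, 117, 116, 117, 116, 109, 94, 77, 73, 96, 117, 116, 103, 106, 124, 139, 149, 156, 161, 166, 168, 165, 162, 159, 151, 137, 121, 97, 80, 86, 101, 114, 117, 117, 119, 118, 119, 119, 118, 116, 147, 197]
```

Call:
{"name": "apply_moves", "arguments": {
  "targets": [
    {"tx": 0,"ty": 0,"tz": 0.001,"spin": 0},
    {"tx": 0,"ty": 0,"tz": 0.001,"spin": 0},
    {"tx": 0,"ty": 0,"tz": 0.001,"spin": 0},
    {"tx": 0,"ty": 0,"tz": 0.001,"spin": 0},
    {"tx": 0,"ty": 0,"tz": 0.002,"spin": 0},
    {"tx": 0,"ty": 0,"tz": 0.01,"spin": 0},
    {"tx": 0,"ty": 0,"tz": 0.03,"spin": 0},
    {"tx": 0,"ty": 0,"tz": 0.06,"spin": 0}
  ],
  "gripper": 0
}}

```text
t: 27.45
ee_pos: [633.9, 26.4, 129.8]
orientation: [-2.377, -2.051, 0.004]
ft_force: [0.2, 0.6, 0.2]
width: 44.2
grasp_force: 0.0
```

```bash
cat > ver.py <<'E'
# fit post pose in slot frame from visible post outline + slot edges: print rows/cols of post ends and model
from h import *
import sys
n=sys.argv[1];c=sys.argv[2]
o=ctrl.get_obs(); print(o["t"],o["ee_pos"].round(1),o["ft_force"].round(1),o["width"])
W=cal(c); im=ctrl.get_image(c)
for d in ctrl.outline_of(n,c)[:2]:
    v,u=np.nonzero(d["pixels"]);P=np.c_[u,v].astype(float);m=P.mean(0);_,_,V=np.linalg.svd(P-m,full_matrices=False);t=(P-m)@V[0]; e=[m+V[0]*q for q in np.percentile(t,[.5,99.5])]
    print(round(d["score"],2),np.round(d["box"],1),"ends",np.round(e,1).tolist())
print([(n2,pp(n2,c)[:1]) for n2 in(n,n.replace("post","slot")+"_seat")])
E
python3 ver.py post_mid wrist
```

```text
27.45 [633.9  26.4 129.8] [0.2 0.6 0.2] 44.206229252257245
0.7 [315.7 142.5 338.5 293.3] ends [[325.5, 140.0], [325.6, 294.0]]
[('post_mid', [(array([323.2, 214. ]), 0.88)]), ('slot_mid_seat', [(array([322.5, 214.1]), 0.64)])]
```

Call:
{"name": "apply_moves", "arguments": {
  "targets": [
    {"tx": 0,"ty": 0,"tz": 0.05,"spin": -8},
    {"tx": 0,"ty": 0.02,"tz": 0.09,"spin": -16},
    {"tx": 0,"ty": 0.06,"tz": 0.1,"spin": -24},
    {"tx": -0.005,"ty": 0.1,"tz": 0.1,"spin": -32},
    {"tx": -0.01,"ty": 0.14,"tz": 0.1,"spin": -40},
    {"tx": -0.01,"ty": 0.18,"tz": 0.1,"spin": -48},
    {"tx": -0.01,"ty": 0.22,"tz": 0.1,"spin": -56},
    {"tx": -0.01,"ty": 0.245,"tz": 0.1,"spin": -64}
  ],
  "gripper": 0.42
}}

```text
t: 28.45
ee_pos: [624.1, 274.0, 228.8]
orientation: [3.106, 0.473, -0.003]
ft_force: [0.9, 0.4, 0.3]
width: 25.6
grasp_force: 0.0
```

Call:
{"name": "apply_moves", "arguments": {
  "targets": [
    {"tx": 0,"ty": 0,"tz": 0,"spin": -8},
    {"tx": 0,"ty": 0,"tz": 0,"spin": -16},
    {"tx": 0,"ty": 0.003,"tz": 0,"spin": -22},
    {"tx": 0,"ty": 0.003,"tz": -0.02,"spin": -22},
    {"tx": 0,"ty": 0.003,"tz": -0.04,"spin": -22},
    {"tx": 0,"ty": 0.003,"tz": -0.04,"spin": -22},
    {"tx": 0,"ty": 0.003,"tz": -0.04,"spin": -22},
    {"tx": 0,"ty": 0.003,"tz": -0.04,"spin": -22}
  ]
}}

```text
t: 29.25
ee_pos: [625.5, 274.6, 190.9]
orientation: [-3.139, 0.122, -0.001]
ft_force: [-0.1, 0.3, 0.2]
width: 25.4
grasp_force: 0.0
```

```bash
cat > ver2.py <<'E'
from h import *
import sys
n=sys.argv[1]; zs=[float(x) for x in sys.argv[2:]]
o=ctrl.get_obs();M=R.from_rotvec(o["orientation"]).as_matrix();print(o["t"],o["ee_pos"].round(1),o["qpos"].round(2),"yang",np.degrees(np.arctan2(M[1,1],M[0,1])).round(1),o["ft_force"].round(1),o["width"])
W=cal("wrist");ctrl.get_image("wrist");print(pp(n,"wrist")[:2])
for d in ctrl.outline_of(n,"wrist")[:2]:
    v,u=np.nonzero(d["pixels"]);P=np.c_[u,v].astype(float);m=P.mean(0);_,_,V=np.linalg.svd(P-m,full_matrices=False);t=(P-m)@V[0];e=[m+V[0]*q for q in np.percentile(t,[.5,99.5])]
    print(round(d["score"],2),np.round(e,1).tolist())
    for z in zs:
        a,b=[plane(W,q,z) for q in e];print(z,a.round(1),b.round(1),np.linalg.norm(a-b).round(1),"mid",((a+b)/2).round(1),"ang",np.degrees(np.arctan2(b[1]-a[1],b[0]-a[0])).round(1))
E
python3 ver2.py post_long 52
```

```text
29.25 [625.5 274.6 190.9] [ 0.4   0.54  1.51 -0.    1.09  2.04] yang -94.4 [-0.1  0.3  0.2] 25.36839927100161
[(array([316.6, 242.1]), 0.69)]
0.76 [[316.1, 182.0], [318.5, 302.1]]
52.0 [627.3 279.7  52. ] [505.4 287.4  52. ] 122.1 mid [566.3 283.6  52. ] ang 176.4
```

Call:
{"name": "apply_moves", "arguments": {
  "targets": [
    {"tx": -0.0015,"ty": 0.0044,"tz": -0.04,"spin": 0},
    {"tx": -0.0015,"ty": 0.0044,"tz": -0.08,"spin": 0},
    {"tx": -0.0015,"ty": 0.0044,"tz": -0.11,"spin": 0},
    {"tx": -0.0015,"ty": 0.0044,"tz": -0.125,"spin": 0},
    {"tx": -0.0015,"ty": 0.0044,"tz": -0.13,"spin": 0},
    {"tx": -0.0015,"ty": 0.0044,"tz": -0.133,"spin": 0},
    {"tx": -0.0015,"ty": 0.0044,"tz": -0.133,"spin": 0},
    {"tx": -0.0015,"ty": 0.0044,"tz": -0.133,"spin": 0}
  ]
}}

```text
t: 30.2
ee_pos: [624.6, 279.3, 58.9]
orientation: [-3.138, 0.122, -0.004]
ft_force: [-0.2, 0.5, -1.0]
width: 25.5
grasp_force: 0.0
```

```bash
python3 ver2.py post_long 54 57
```

```text
30.2 [624.6 279.3  58.9] [0.4  0.7  1.57 0.   0.86 2.05] yang -94.4 [-0.2  0.5 -1. ] 25.473979003203393
[]
0.76 [[321.2, 240.9], [324.1, 398.9]]
54.0 [630.6 279.4  54. ] [524. 286.  54.] 106.7 mid [577.3 282.7  54. ] ang 176.5
57.0 [631.9 279.3  57. ] [527.3 285.7  57. ] 104.8 mid [579.6 282.5  57. ] ang 176.5
```

Call:
{"name": "apply_moves", "arguments": {
  "targets": [
    {"tx": 0,"ty": 0,"tz": -0.001,"spin": 0},
    {"tx": 0,"ty": 0,"tz": -0.002,"spin": 0},
    {"tx": 0,"ty": 0,"tz": -0.003,"spin": 0},
    {"tx": 0,"ty": 0,"tz": -0.004,"spin": 0},
    {"tx": 0,"ty": 0,"tz": -0.005,"spin": 0},
    {"tx": 0,"ty": 0,"tz": -0.006,"spin": 0},
    {"tx": 0,"ty": 0,"tz": -0.007,"spin": 0},
    {"tx": 0,"ty": 0,"tz": -0.007,"spin": 0}
  ]
}}

```text
t: 31.15
ee_pos: [623.5, 278.8, 50.0]
orientation: [3.139, -0.122, -0.0]
ft_force: [-0.6, -0.4, 0.1]
width: 25.3
grasp_force: 0.0
```

Call:
{"name": "apply_moves", "arguments": {
  "targets": [
    {"tx": 0,"ty": 0,"tz": -0.001,"spin": 0},
    {"tx": 0,"ty": 0,"tz": -0.002,"spin": 0},
    {"tx": 0,"ty": 0,"tz": -0.003,"spin": 0},
    {"tx": 0,"ty": 0,"tz": -0.003,"spin": 0},
    {"tx": 0,"ty": 0,"tz": -0.003,"spin": 0},
    {"tx": 0,"ty": 0,"tz": -0.003,"spin": 0},
    {"tx": 0,"ty": 0,"tz": -0.003,"spin": 0},
    {"tx": 0,"ty": 0,"tz": -0.003,"spin": 0}
  ]
}}

```text
t: 31.95
ee_pos: [623.6, 278.9, 47.3]
orientation: [-3.139, 0.122, -0.0]
ft_force: [0.2, 0.1, 0.5]
width: 25.4
grasp_force: 0.0
```

Call:
{"name": "apply_moves", "arguments": {
  "targets": [
    {"tx": 0,"ty": 0,"tz": 0,"spin": 0},
    {"tx": 0,"ty": 0,"tz": 0,"spin": 0},
    {"tx": 0,"ty": 0,"tz": 0,"spin": 0},
    {"tx": 0,"ty": 0,"tz": 0,"spin": 0},
    {"tx": 0,"ty": 0,"tz": 0,"spin": 0},
    {"tx": 0,"ty": 0,"tz": 0,"spin": 0},
    {"tx": 0,"ty": 0,"tz": 0,"spin": 0},
    {"tx": 0,"ty": 0,"tz": 0,"spin": 0}
  ],
  "gripper": 1
}}

```text
t: 32.75
ee_pos: [623.7, 279.1, 47.4]
orientation: [-3.139, 0.122, -0.0]
ft_force: [-0.5, 1.3, 1.7]
width: 14.9
grasp_force: 30.0
```

Call:
{"name": "apply_moves", "arguments": {
  "targets": [
    {"tx": 0,"ty": 0,"tz": 0.003,"spin": 0},
    {"tx": 0,"ty": 0,"tz": 0.006,"spin": 0},
    {"tx": 0,"ty": 0,"tz": 0.01,"spin": 0},
    {"tx": 0,"ty": 0,"tz": 0.015,"spin": 0},
    {"tx": 0,"ty": 0,"tz": 0.02,"spin": 0},
    {"tx": 0,"ty": 0,"tz": 0.025,"spin": 0},
    {"tx": 0,"ty": 0,"tz": 0.025,"spin": 0},
    {"tx": 0,"ty": 0,"tz": 0.025,"spin": 0}
  ]
}}

```text
t: 33.55
ee_pos: [623.7, 278.9, 72.5]
orientation: [-3.139, 0.122, -0.001]
ft_force: [0.2, 0.8, -1.9]
width: 15.0
grasp_force: 30.0
```

```bash
python3 ver2.py post_long 78; python3 -c "
from h import *
o=ctrl.get_obs();print(o['moment'],o['ft_force'])
S=cal('scene');ctrl.get_image('scene');
for d in ctrl.outline_of('post_long','scene')[:1]:print(d['box'],d['score'])
for t in(0,.3,.6,.9):
  e=np.array([628,279,78.]);f=e+120*np.array([-np.cos(t)*.997,np.cos(t)*.07,-np.sin(t)]);print(t,proj(S,[e,f]).round(0).tolist())"
```

```text
33.55 [623.7 278.9  72.5] [ 0.4   0.68  1.57 -0.    0.89  2.05] yang -94.4 [ 0.2  0.8 -1.9] 15.00761109949121
[(array([321.1, 348.3]), 0.69)]
0.74 [[321.4, 248.0], [323.2, 399.0]]
78.0 [630.6 278.9  78. ] [534.3 285.4  78. ] 96.6 mid [582.4 282.1  78. ] ang 176.1
[0.01570986 0.11748292 0.01736215] [-0.60438257 -0.27995813 -1.15984516]
0 [[328.0, 181.0], [295.0, 188.0]]
0.3 [[328.0, 181.0], [297.0, 198.0]]
0.6 [[328.0, 181.0], [301.0, 205.0]]
0.9 [[328.0, 181.0], [308.0, 210.0]]
```

Call:
{"name": "apply_moves", "arguments": {
  "targets": [
    {"tx": 0,"ty": -0.02,"tz": 0.005,"spin": 0},
    {"tx": 0,"ty": -0.05,"tz": 0.01,"spin": 0},
    {"tx": -0.01,"ty": -0.08,"tz": 0.01,"spin": 0},
    {"tx": -0.04,"ty": -0.105,"tz": 0.01,"spin": 0},
    {"tx": -0.07,"ty": -0.109,"tz": 0,"spin": 0},
    {"tx": -0.098,"ty": -0.109,"tz": -0.02,"spin": 0},
    {"tx": -0.098,"ty": -0.109,"tz": -0.045,"spin": 0},
    {"tx": -0.098,"ty": -0.109,"tz": -0.055,"spin": 0}
  ]
}}

```text
t: 34.6
ee_pos: [524.1, 168.7, 16.0]
orientation: [3.138, -0.122, -0.004]
ft_force: [-0.3, 0.6, -1.2]
width: 15.0
grasp_force: 30.0
```

Call:
{"name": "apply_moves", "arguments": {
  "targets": [
    {"tx": 0,"ty": 0,"tz": -0.002,"spin": 0},
    {"tx": 0,"ty": 0,"tz": -0.004,"spin": 0},
    {"tx": 0,"ty": 0,"tz": -0.006,"spin": 0},
    {"tx": 0,"ty": 0,"tz": -0.008,"spin": 0},
    {"tx": 0,"ty": 0,"tz": -0.01,"spin": 0},
    {"tx": 0,"ty": 0,"tz": -0.011,"spin": 0},
    {"tx": 0,"ty": 0,"tz": -0.011,"spin": 0},
    {"tx": 0,"ty": 0,"tz": -0.011,"spin": 0}
  ]
}}

```text
t: 35.4
ee_pos: [525.7, 169.9, 6.3]
orientation: [-3.139, 0.122, -0.0]
ft_force: [0.5, -0.3, -1.6]
width: 14.7
grasp_force: 30.0
```

Call:
{"name": "apply_moves", "arguments": {
  "targets": [
    {"tx": 0,"ty": 0,"tz": -0.001,"spin": 0},
    {"tx": 0,"ty": 0,"tz": -0.002,"spin": 0},
    {"tx": 0,"ty": 0,"tz": -0.003,"spin": 0},
    {"tx": 0,"ty": 0,"tz": -0.0035,"spin": 0},
    {"tx": 0,"ty": 0,"tz": -0.004,"spin": 0},
    {"tx": 0,"ty": 0,"tz": -0.004,"spin": 0},
    {"tx": 0,"ty": 0,"tz": -0.004,"spin": 0},
    {"tx": 0,"ty": 0,"tz": -0.004,"spin": 0}
  ]
}}

```text
t: 36.2
ee_pos: [526.0, 170.0, 4.0]
orientation: [-3.139, 0.121, -0.001]
ft_force: [-3.2, -2.0, 19.9]
width: 15.1
grasp_force: 30.0
```

Call:
{"name": "apply_moves", "arguments": {
  "targets": [
    {"tx": 0,"ty": 0,"tz": 0.0015,"spin": 0},
    {"tx": 0,"ty": 0,"tz": 0.0015,"spin": 0},
    {"tx": 0,"ty": 0,"tz": 0.0015,"spin": 0},
    {"tx": 0,"ty": 0,"tz": 0.005,"spin": 0},
    {"tx": 0,"ty": 0,"tz": 0.03,"spin": 0},
    {"tx": 0,"ty": 0,"tz": 0.07,"spin": 0},
    {"tx": 0,"ty": 0,"tz": 0.1,"spin": 0},
    {"tx": 0,"ty": 0,"tz": 0.1,"spin": 0}
  ],
  "gripper": 0.3
}}

```text
t: 37.0
ee_pos: [528.2, 170.7, 106.1]
orientation: [-3.137, 0.122, -0.01]
ft_force: [0.8, -0.2, -0.4]
width: 30.8
grasp_force: 0.0
```

```bash
python3 ver2.py post_long 8
```

```text
37.0 [528.2 170.7 106.1] [0.29 0.48 1.87 0.   0.79 1.94] yang -94.4 [ 0.8 -0.2 -0.4] 30.800923141997032
[(array([322.1, 267.1]), 0.57)]
0.81 [[322.9, 197.0], [324.1, 322.0]]
8.0 [529.1 170.2   8. ] [415.9 177.8   8. ] 113.5 mid [472.5 174.    8. ] ang 176.1
```

Call:
{"name": "apply_moves", "arguments": {
  "targets": [
    {"tx": -0.03,"ty": 0.002,"tz": 0,"spin": 0.5},
    {"tx": -0.0557,"ty": 0.0041,"tz": 0,"spin": 0.5},
    {"tx": -0.0557,"ty": 0.0041,"tz": -0.03,"spin": 0.5},
    {"tx": -0.0557,"ty": 0.0041,"tz": -0.06,"spin": 0.5},
    {"tx": -0.0557,"ty": 0.0041,"tz": -0.085,"spin": 0.5},
    {"tx": -0.0557,"ty": 0.0041,"tz": -0.094,"spin": 0.5},
    {"tx": -0.0557,"ty": 0.0041,"tz": -0.094,"spin": 0.5},
    {"tx": -0.0557,"ty": 0.0041,"tz": -0.094,"spin": 0.5}
  ]
}}

```text
t: 37.95
ee_pos: [469.9, 173.9, 8.2]
orientation: [3.14, -0.108, -0.001]
ft_force: [1.3, 1.5, 1.0]
width: 30.7
grasp_force: 0.0
```

```bash
python3 ver2.py post_long 8 | head -3; python3 ver2.py post_long 8 | tail -1
```

```text
37.95 [469.9 173.9   8.2] [0.33 0.61 2.   0.   0.53 1.97] yang -93.9 [1.3 1.5 1. ] 30.68652088939657
[(array([321.3, 255. ]), 0.57)]
0.8 [[322.0, 137.0], [321.2, 321.9]]
8.0 [529.  170.2   8. ] [430.6 176.8   8. ] 98.6 mid [479.8 173.5   8. ] ang 176.2
```

Call:
{"name": "apply_moves", "arguments": {
  "targets": [
    {"tx": 0,"ty": 0,"tz": -0.002,"spin": 0},
    {"tx": 0,"ty": 0,"tz": -0.004,"spin": 0},
    {"tx": 0,"ty": 0,"tz": -0.0045,"spin": 0},
    {"tx": 0,"ty": 0,"tz": -0.0045,"spin": 0},
    {"tx": 0,"ty": 0,"tz": -0.0045,"spin": 0},
    {"tx": 0,"ty": 0,"tz": -0.0045,"spin": 0},
    {"tx": 0,"ty": 0,"tz": -0.0045,"spin": 0},
    {"tx": 0,"ty": 0,"tz": -0.0045,"spin": 0}
  ]
}}

```text
t: 39.05
ee_pos: [469.9, 174.0, 3.8]
orientation: [-3.14, 0.108, -0.0]
ft_force: [0.6, -0.2, -0.2]
width: 30.6
grasp_force: 0.0
```

Call:
{"name": "apply_moves", "arguments": {
  "targets": [
    {"tx": 0,"ty": 0,"tz": 0,"spin": 0},
    {"tx": 0,"ty": 0,"tz": 0,"spin": 0},
    {"tx": 0,"ty": 0,"tz": 0,"spin": 0},
    {"tx": 0,"ty": 0,"tz": 0,"spin": 0},
    {"tx": 0,"ty": 0,"tz": 0,"spin": 0},
    {"tx": 0,"ty": 0,"tz": 0,"spin": 0},
    {"tx": 0,"ty": 0,"tz": 0.01,"spin": 0},
    {"tx": 0,"ty": 0,"tz": 0.03,"spin": 0}
  ],
  "gripper": 1
}}

```text
t: 39.85
ee_pos: [468.7, 173.6, 33.3]
orientation: [3.139, -0.108, -0.005]
ft_force: [-0.0, -0.2, -2.0]
width: 15.3
grasp_force: 30.0
```

Call:
{"name": "apply_moves", "arguments": {
  "targets": [
    {"tx": 0,"ty": 0,"tz": 0.04,"spin": 4},
    {"tx": 0,"ty": 0,"tz": 0.08,"spin": 12},
    {"tx": 0,"ty": 0,"tz": 0.12,"spin": 20},
    {"tx": 0.01,"ty": -0.01,"tz": 0.125,"spin": 28},
    {"tx": 0.02,"ty": -0.03,"tz": 0.125,"spin": 36},
    {"tx": 0.03,"ty": -0.05,"tz": 0.125,"spin": 44},
    {"tx": 0.04,"ty": -0.08,"tz": 0.125,"spin": 52},
    {"tx": 0.046,"ty": -0.11,"tz": 0.125,"spin": 60}
  ]
}}

```text
t: 40.65
ee_pos: [516.3, 63.2, 159.4]
orientation: [2.768, 1.485, 0.001]
ft_force: [0.2, 0.6, -1.1]
width: 15.3
grasp_force: 30.0
```

Call:
{"name": "apply_moves", "arguments": {
  "targets": [
    {"tx": 0.001,"ty": -0.005,"tz": 0,"spin": 8},
    {"tx": 0.002,"ty": -0.01,"tz": 0,"spin": 16},
    {"tx": 0.002,"ty": -0.013,"tz": 0,"spin": 23},
    {"tx": 0.002,"ty": -0.013,"tz": -0.01,"spin": 25.5},
    {"tx": 0.002,"ty": -0.013,"tz": -0.025,"spin": 25.5},
    {"tx": 0.002,"ty": -0.013,"tz": -0.034,"spin": 25.5},
    {"tx": 0.002,"ty": -0.013,"tz": -0.034,"spin": 25.5},
    {"tx": 0.002,"ty": -0.013,"tz": -0.034,"spin": 25.5}
  ]
}}

```text
t: 41.45
ee_pos: [517.9, 51.0, 125.0]
orientation: [-2.379, -2.052, 0.0]
ft_force: [0.1, -0.8, -2.1]
width: 15.4
grasp_force: 30.0
```

```bash
python3 ver2.py post_long 126
cat > prof.py <<'E'
from fit import *
im=cv2.GaussianBlur(cv2.cvtColor(ctrl.get_image("wrist"),cv2.COLOR_RGB2GRAY),(3,3),0)
for c in(322,300,): print("col",c,"rows 96-200",im[96:201:2,c].tolist())
for r in(130,145,160,175,188): print("row",r,"cols 270-376",im[r,270:377:2].tolist())
Wn=cal("wrist"); a=p[3]; up=np.array([np.sin(a),-np.cos(a),0]); ex=np.array([*(up[:2]*np.cos(np.pi/6)),.5]); ey=np.cross([0,0,1],up); ez=np.cross(ex,ey)
s0=np.array([516.5,43.2,76.2])
for nm,L2,w2 in(("bar",150,46),("bevel",132,26),("cut",44,46)): print(nm,[proj(Wn,s0-ex*L2/2+ey*sy*w2/2+ez*2)[0].round(1).tolist() for sy in(-1,1)])
C=ctrl.get_obs()["ee_pos"]+[0,0,4.2]; print("post low end",[proj(Wn,C-up*60+ey*s*8)[0].round(1).tolist() for s in(-1,1)], "top",proj(Wn,C-up*60+[0,0,8])[0].round(1))
E
python3 prof.py
```

```text
41.45 [517.9  51.  125. ] [0.08 0.41 1.93 0.   0.8  0.22] yang -8.4 [ 0.1 -0.8 -2.1] 15.369467135429293
[(array([318.7, 260.7]), 0.63)]
0.85 [[321.4, 140.0], [321.4, 363.0]]
126.0 [526.9 108.2 126. ] [508.4 -16.  126. ] 125.6 mid [517.6  46.1 126. ] ang -98.5
[ 5.73872e+02  3.96300e+01  7.84050e+01 -1.46000e-01] [1.054 0.762 2.106 0.009] {'long': [514.5, 48.4, 78.4], 'short': [573.9, 39.6, 78.4], 'mid': [633.2, 30.9, 78.4]}
col 322 rows 96-200 [187, 187, 187, 187, 187, 187, 187, 187, 187, 188, 180, 143, 127, 130, 133, 136, 138, 135, 119, 89, 73, 65, 78, 123, 158, 188, 197, 196, 195, 193, 192, 191, 189, 187, 180, 177, 188, 171, 170, 191, 194, 193, 193, 193, 193, 193, 192, 192, 193, 180, 134, 113, 111]
col 300 rows 96-200 [187, 187, 187, 187, 186, 186, 187, 187, 187, 187, 179, 146, 141, 143, 147, 152, 142, 134, 125, 118, 116, 115, 113, 113, 112, 112, 111, 111, 109, 107, 108, 107, 106, 106, 105, 105, 104, 104, 103, 103, 102, 97, 79, 69, 68, 66, 67, 68, 63, 60, 62, 69, 74]
row 130 cols 270-376 [188, 200, 201, 200, 200, 200, 201, 196, 168, 141, 137, 137, 136, 136, 135, 134, 135, 135, 135,
[... 773 characters left out ...]
1, 204, 203, 203, 203, 203, 202, 177, 129, 120, 120, 119, 119, 118, 116, 103, 85, 83, 101, 123, 137, 149, 160, 172, 184, 190, 194, 189, 182, 175, 169, 159, 144, 127, 100, 77, 74, 75, 73, 74, 74, 72, 89, 115, 121, 121, 120, 121, 120, 120, 109, 71, 51, 62]
row 188 cols 270-376 [126, 122, 122, 122, 122, 121, 119, 103, 79, 74, 73, 74, 74, 75, 74, 67, 62, 68, 95, 123, 138, 149, 159, 172, 183, 191, 192, 189, 181, 174, 166, 156, 142, 126, 97, 74, 74, 74, 73, 73, 73, 72, 86, 113, 121, 121, 120, 120, 120, 120, 115, 80, 50, 59]
bar [[286.3, 121.9], [353.3, 121.9]]
bevel [[300.6, 134.1], [338.9, 134.1]]
cut [[284.4, 197.4], [355.1, 197.3]]
post low end [[302.1, 136.3], [338.3, 136.2]] top [320.1 138.8]
```

Call:
{"name": "apply_moves", "arguments": {
  "targets": [
    {"tx": -0.0004,"ty": 0.003,"tz": -0.008,"spin": 0},
    {"tx": -0.0004,"ty": 0.003,"tz": -0.015,"spin": 0},
    {"tx": -0.0004,"ty": 0.003,"tz": -0.018,"spin": 0},
    {"tx": -0.0004,"ty": 0.003,"tz": -0.02,"spin": 0},
    {"tx": -0.0004,"ty": 0.003,"tz": -0.021,"spin": 0},
    {"tx": -0.0004,"ty": 0.003,"tz": -0.022,"spin": 0},
    {"tx": -0.0004,"ty": 0.003,"tz": -0.023,"spin": 0},
    {"tx": -0.0004,"ty": 0.003,"tz": -0.023,"spin": 0}
  ]
}}

```text
t: 42.45
ee_pos: [517.5, 53.9, 101.7]
orientation: [-2.379, -2.052, -0.0]
ft_force: [0.3, 0.2, -2.2]
width: 15.4
grasp_force: 30.0
```

Call:
{"name": "apply_moves", "arguments": {
  "targets": [
    {"tx": 0,"ty": 0,"tz": -0.001,"spin": 0},
    {"tx": 0,"ty": 0,"tz": -0.002,"spin": 0},
    {"tx": 0,"ty": 0,"tz": -0.003,"spin": 0},
    {"tx": 0,"ty": 0,"tz": -0.004,"spin": 0},
    {"tx": 0,"ty": 0,"tz": -0.004,"spin": 0},
    {"tx": 0,"ty": 0,"tz": -0.004,"spin": 0},
    {"tx": 0,"ty": 0,"tz": -0.004,"spin": 0},
    {"tx": 0,"ty": 0,"tz": -0.004,"spin": 0}
  ]
}}

```text
t: 43.25
ee_pos: [517.7, 54.0, 97.9]
orientation: [2.379, 2.052, 0.001]
ft_force: [-0.0, 0.2, 2.6]
width: 15.4
grasp_force: 30.0
```

Call:
{"name": "apply_moves", "arguments": {
  "targets": [
    {"tx": 0,"ty": -0.0001,"tz": -0.0025,"spin": 0},
    {"tx": 0,"ty": -0.0003,"tz": -0.005,"spin": 0},
    {"tx": -0.0001,"ty": -0.0005,"tz": -0.0075,"spin": 0},
    {"tx": -0.0001,"ty": -0.0008,"tz": -0.0098,"spin": 0},
    {"tx": -0.0002,"ty": -0.0013,"tz": -0.012,"spin": 0},
    {"tx": -0.0003,"ty": -0.002,"tz": -0.0145,"spin": 0},
    {"tx": -0.0004,"ty": -0.0027,"tz": -0.017,"spin": 0},
    {"tx": -0.0005,"ty": -0.0035,"tz": -0.0193,"spin": 0}
  ]
}}

```text
t: 44.05
ee_pos: [517.1, 50.7, 78.2]
orientation: [-2.379, -2.052, -0.001]
ft_force: [1.5, 5.5, 3.3]
width: 15.1
grasp_force: 30.0
```

```bash
sed -i 's/"rows 96-200",im\[96:201:2/"rows 80-200",im[80:201:2/; s/for r in(130,145,160,175,188)/for r in(140,165,180)/' prof.py; python3 ver2.py post_long 80|head -3; python3 prof.py|tail -n +2
```

```text
44.05 [517.1  50.7  78.2] [0.07 0.49 1.95 0.   0.7  0.22] yang -8.4 [1.5 5.5 3.3] 15.110254333389962
[(array([321.1, 259.6]), 0.62)]
0.76 [[321.2, 137.0], [321.8, 385.0]]
col 322 rows 80-200 [189, 189, 188, 189, 188, 190, 189, 189, 189, 189, 189, 190, 189, 190, 189, 188, 188, 188, 189, 189, 188, 178, 138, 126, 128, 131, 130, 127, 139, 169, 178, 178, 178, 178, 179, 177, 178, 172, 170, 178, 165, 172, 181, 183, 181, 181, 181, 181, 182, 182, 182, 183, 182, 183, 182, 180, 153, 114, 108, 106, 107]
col 300 rows 80-200 [189, 189, 188, 188, 188, 188, 188, 189, 189, 189, 188, 189, 189, 188, 188, 188, 189, 189, 188, 189, 187, 168, 130, 129, 137, 143, 141, 134, 136, 139, 131, 118, 105, 97, 96, 94, 93, 92, 91, 90, 89, 89, 87, 86, 85, 84, 84, 84, 84, 82, 83, 83, 83, 81, 70, 60, 60, 59, 61, 59, 60]
row 140 cols 270-376 [203, 204, 203, 203, 197, 166, 135, 128, 130, 132, 132, 132, 131, 131, 131, 131, 131, 127, 118, 120, 132, 146, 157, 167, 176, 178, 178, 173, 170, 165, 156, 144, 128, 116, 122, 129, 131, 131, 131, 131, 131, 131, 130, 129, 131, 135, 155, 192, 201, 201, 202, 202, 201, 203]
row 165 cols 270-376 [208, 208, 208, 208, 192, 139, 120, 121, 122, 121, 119, 120, 119, 118, 106, 88, 73, 76, 93, 113, 130, 144, 155, 166, 175, 180, 183, 178, 172, 168, 161, 147, 129, 110, 99, 83, 86, 101, 115, 120, 119, 119, 119, 120, 120, 119, 121, 172, 203, 205, 205, 205, 205, 204]
row 180 cols 270-376 [205, 206, 206, 203, 179, 129, 119, 120, 120, 120, 120, 119, 118, 116, 100, 83, 79, 92, 97, 115, 131, 145, 155, 166, 175, 181, 182, 178, 175, 169, 161, 146, 130, 104, 77, 72, 78, 90, 105, 110, 105, 100, 98, 91, 86, 84, 80, 97, 117, 121, 122, 121, 121, 122]
bar [[280.4, 128.9], [362.9, 128.8]]
bevel [[298.0, 144.0], [345.2, 144.0]]
cut [[277.7, 223.3], [365.6, 223.2]]
post low end [[302.0, 136.3], [338.2, 136.3]] top [320.  138.8]
```

Call:
{"name": "apply_moves", "arguments": {
  "targets": [
    {"tx": 0,"ty": -0.001,"tz": -0.0005,"spin": 0},
    {"tx": -0.0001,"ty": -0.002,"tz": -0.001,"spin": 0},
    {"tx": -0.0003,"ty": -0.003,"tz": -0.002,"spin": 0},
    {"tx": -0.0004,"ty": -0.004,"tz": -0.003,"spin": 0},
    {"tx": -0.0005,"ty": -0.0044,"tz": -0.0045,"spin": 0},
    {"tx": -0.0005,"ty": -0.0044,"tz": -0.006,"spin": 0},
    {"tx": -0.0005,"ty": -0.0044,"tz": -0.0075,"spin": 0},
    {"tx": -0.0005,"ty": -0.0044,"tz": -0.0075,"spin": 0}
  ]
}}

```text
t: 45.05
ee_pos: [516.4, 45.7, 70.8]
orientation: [2.379, 2.052, -0.001]
ft_force: [1.2, -0.9, 2.8]
width: 15.5
grasp_force: 30.0
```

```bash
python3 ver2.py post_long 80|head -3; python3 prof.py|tail -n +2
```

```text
45.05 [516.4  45.7  70.8] [ 0.07  0.5   1.95 -0.    0.68  0.21] yang -8.4 [ 1.2 -0.9  2.8] 15.483598229147686
[(array([320.6, 253.6]), 0.93)]
0.9 [[321.1, 139.0], [322.0, 389.0]]
col 322 rows 80-200 [190, 190, 190, 191, 191, 190, 191, 191, 190, 190, 190, 190, 190, 190, 190, 190, 190, 183, 143, 126, 131, 132, 135, 137, 140, 139, 133, 124, 115, 139, 165, 167, 168, 167, 167, 168, 168, 165, 166, 165, 155, 163, 168, 169, 169, 168, 167, 169, 169, 169, 170, 170, 169, 170, 169, 149, 113, 102, 102, 101, 102]
col 300 rows 80-200 [190, 191, 190, 190, 190, 190, 190, 189, 191, 191, 190, 190, 190, 189, 190, 190, 189, 183, 145, 131, 134, 137, 136, 136, 138, 141, 136, 126, 114, 98, 90, 88, 87, 87, 85, 84, 82, 81, 80, 80, 79, 79, 78, 80, 79, 80, 79, 79, 80, 79, 80, 80, 82, 82, 81, 73, 62, 60, 60, 60, 60]
row 140 cols 270-376 [203, 204, 202, 193, 150, 126, 125, 124, 124, 124, 123, 122, 122, 119, 106, 90, 84, 93, 96, 100, 112, 128, 143, 154, 163, 166, 165, 161, 158, 154, 144, 125, 105, 89, 80, 80, 89, 104, 116, 120, 119, 121, 121, 120, 121, 121, 117, 137, 190, 200, 201, 201, 200, 200]
row 165 cols 270-376 [206, 206, 204, 183, 132, 120, 122, 123, 122, 122, 121, 121, 119, 111, 92, 78, 82, 106, 107, 108, 124, 138, 147, 156, 164, 167, 169, 166, 164, 162, 156, 142, 125, 108, 109, 92, 84, 93, 110, 120, 120, 121, 121, 121, 122, 120, 119, 120, 171, 202, 203, 204, 203, 204]
row 180 cols 270-376 [211, 211, 208, 175, 127, 122, 122, 122, 121, 121, 122, 122, 119, 105, 87, 80, 87, 110, 104, 107, 125, 139, 149, 157, 165, 168, 170, 168, 166, 163, 156, 143, 126, 105, 100, 90, 86, 91, 105, 118, 120, 120, 120, 118, 117, 116, 114, 105, 108, 121, 122, 123, 123, 122]
bar [[278.4, 121.4], [364.5, 121.3]]
bevel [[296.8, 137.0], [346.1, 137.0]]
cut [[275.4, 219.7], [367.5, 219.6]]
post low end [[302.1, 136.3], [338.3, 136.3]] top [320.1 138.9]
```

Call:
{"name": "apply_moves", "arguments": {
  "targets": [
    {"tx": -0.0001,"ty": -0.0005,"tz": 0.0005,"spin": 0},
    {"tx": -0.0002,"ty": -0.0012,"tz": 0.0008,"spin": 0},
    {"tx": -0.0002,"ty": -0.0015,"tz": 0.0003,"spin": 0},
    {"tx": -0.0002,"ty": -0.0015,"tz": -0.0005,"spin": 0},
    {"tx": -0.0002,"ty": -0.0015,"tz": -0.0012,"spin": 0},
    {"tx": -0.0002,"ty": -0.0015,"tz": -0.0018,"spin": 0},
    {"tx": -0.0002,"ty": -0.0015,"tz": -0.0018,"spin": 0},
    {"tx": -0.0002,"ty": -0.0015,"tz": -0.0018,"spin": 0}
  ]
}}

```text
t: 46.05
ee_pos: [516.3, 44.7, 70.2]
orientation: [-2.379, -2.052, -0.0]
ft_force: [-3.7, 2.8, 15.8]
width: 15.3
grasp_force: 30.0
```

```bash
python3 ver2.py post_long 80|head -3; python3 prof.py|sed -n '2,3p;6,9p'
```

```text
46.05 [516.3  44.7  70.2] [0.06 0.51 1.95 0.   0.68 0.21] yang -8.4 [-3.7  2.8 15.8] 15.266379031705029
[(array([319.4, 256.7]), 0.93), (array([558.6, 253.4]), 0.19)]
0.83 [[321.3, 140.0], [322.2, 390.0]]
col 322 rows 80-200 [191, 190, 191, 191, 191, 191, 191, 191, 192, 191, 191, 191, 191, 191, 191, 191, 184, 146, 129, 131, 133, 135, 139, 140, 141, 134, 127, 119, 109, 128, 162, 168, 167, 167, 168, 167, 166, 165, 165, 166, 156, 162, 168, 169, 168, 168, 168, 168, 168, 168, 168, 169, 169, 166, 139, 107, 102, 102, 101, 102, 102]
col 300 rows 80-200 [191, 191, 191, 191, 192, 192, 191, 191, 191, 191, 190, 190, 191, 191, 191, 192, 184, 150, 134, 135, 136, 138, 138, 140, 142, 137, 127, 114, 99, 92, 89, 87, 85, 84, 84, 81, 82, 80, 79, 79, 80, 78, 78, 78, 80, 80, 79, 80, 79, 80, 81, 82, 81, 82, 81, 82, 75, 63, 60, 60, 60]
row 180 cols 270-376 [213, 213, 209, 166, 121, 122, 124, 123, 122, 123, 123, 121, 118, 103, 87, 81, 86, 111, 104, 106, 125, 138, 149, 155, 162, 167, 168, 168, 165, 163, 156, 143, 125, 104, 95, 87, 84, 89, 103, 115, 114, 112, 113, 107, 102, 101, 98, 101, 110, 120, 121, 122, 124, 123]
bar [[278.1, 119.3], [364.6, 119.2]]
bevel [[296.5, 135.0], [346.1, 134.9]]
cut [[275.0, 218.0], [367.7, 217.9]]
```

Call:
{"name": "apply_moves", "arguments": {
  "targets": [
    {"tx": 0,"ty": 0,"tz": 0.001,"spin": 0},
    {"tx": 0,"ty": 0,"tz": 0.0015,"spin": 0},
    {"tx": 0,"ty": 0,"tz": 0.0015,"spin": 0},
    {"tx": 0,"ty": 0,"tz": 0.0015,"spin": 0},
    {"tx": 0,"ty": 0,"tz": 0.0015,"spin": 0},
    {"tx": 0,"ty": 0,"tz": 0.0015,"spin": 0},
    {"tx": 0,"ty": 0,"tz": 0.0015,"spin": 0},
    {"tx": 0,"ty": 0,"tz": 0.0015,"spin": 0}
  ]
}}

```text
t: 47.05
ee_pos: [516.3, 44.7, 70.6]
orientation: [-2.379, -2.052, 0.0]
ft_force: [1.0, 4.8, -0.3]
width: 15.1
grasp_force: 30.0
```

Call:
{"name": "apply_moves", "arguments": {
  "targets": [
    {"tx": 0,"ty": 0,"tz": 0,"spin": 0},
    {"tx": 0,"ty": 0,"tz": 0,"spin": 0},
    {"tx": 0,"ty": 0,"tz": 0,"spin": 0},
    {"tx": 0,"ty": 0,"tz": 0,"spin": 0},
    {"tx": 0,"ty": 0,"tz": 0.002,"spin": 0},
    {"tx": 0,"ty": 0,"tz": 0.02,"spin": 0},
    {"tx": 0,"ty": 0,"tz": 0.06,"spin": 0},
    {"tx": 0,"ty": 0,"tz": 0.1,"spin": 0}
  ],
  "gripper": 0
}}

```text
t: 47.85
ee_pos: [515.5, 44.5, 171.3]
orientation: [-2.378, -2.051, 0.003]
ft_force: [0.7, -0.7, 0.5]
width: 43.7
grasp_force: 0.0
```

Call:
{"name": "apply_moves", "arguments": {
  "targets": [
    {"tx": 0.06,"ty": 0.04,"tz": 0.05,"spin": 0},
    {"tx": 0.06,"ty": 0.04,"tz": 0.08,"spin": 0},
    {"tx": 0.06,"ty": 0.04,"tz": 0.1,"spin": 0},
    {"tx": 0.06,"ty": 0.04,"tz": 0.1,"spin": 0},
    {"tx": 0.06,"ty": 0.04,"tz": 0.1,"spin": 0},
    {"tx": 0.06,"ty": 0.04,"tz": 0.1,"spin": 0},
    {"tx": 0.06,"ty": 0.04,"tz": 0.1,"spin": 0},
    {"tx": 0.06,"ty": 0.04,"tz": 0.1,"spin": 0}
  ]
}}

```text
t: 48.65
ee_pos: [575.6, 84.3, 269.5]
orientation: [-2.378, -2.051, 0.003]
ft_force: [-0.6, -0.2, -1.2]
width: 44.0
grasp_force: 0.0
```

Run:
```python
from h import *
o=ctrl.get_obs();print(o["t"],o["ee_pos"].round(1),o["ft_force"].round(1),o["width"])
W=cal("wrist");ctrl.get_image("wrist")
for n in("mid","long","short"):
    if n!="short":
        print("post",n,[(u.round(1).tolist(),round(s,2)) for u,s in pp("post_"+n,"wrist")][:2])
        for d in ctrl.outline_of("post_"+n,"wrist")[:2]:
            P=np.argwhere(d["pixels"])[:,::-1].astype(np.float32);(c,(w,h),a)=cv2.minAreaRect(P);print("  outline",round(d["score"],2),np.round(c,1),round(w,1),round(h,1),np.round(d["box"]).tolist())
    print("slot",n,[(u.round(1).tolist(),round(s,2)) for u,s in pp("slot_"+n+"_seat","wrist")][:2])
# predicted: homed post ends
a=-.146;up=np.array([np.sin(a),-np.cos(a),0]);ex=np.array([*(up[:2]*np.cos(np.pi/6)),.5]);ez=np.array([-up[0]*.5,-up[1]*.5,.866])
for n,s,L in(("mid",(635.2,26.5,76.2),100),("long",(516.5,44.5,76.2),120)):
    s=np.array(s); print(n,"pred axis ends home",proj(W,[s-ex*L/2+ez*8,s+ex*L/2+ez*8,s]).round(1).tolist(), "unlevelled 10deg", proj(W,[s-(up*np.cos(.35)+np.array([0,0,np.sin(.35)]))*L/2])[0].round(1))
```

```text
48.65 [575.6  84.3 269.5] [-0.6 -0.2 -1.2] 43.99682077201077
post mid [([388.0, 214.2], 0.96)]
  outline 0.63 [386.4 210.1] 88.5 15.1 [381.0, 168.0, 394.0, 254.0]
slot mid [([385.8, 211.3], 0.61)]
post long [([272.8, 210.7], 0.97)]
  outline 0.82 [272.7 195.5] 15.6 79.0 [262.0, 154.0, 287.0, 234.0]
slot long [([273.5, 209.0], 0.67)]
slot short []
mid pred axis ends home [[384.4, 166.2], [388.2, 260.5], [385.0, 213.3]] unlevelled 10deg [384.5 166.7]
long pred axis ends home [[273.1, 157.0], [269.6, 270.1], [272.4, 212.9]] unlevelled 10deg [272.7 157. ]
```

Call:
{"name": "apply_moves", "arguments": {
  "targets": [
    {"tx": 0,"ty": 0.05,"tz": 0.03,"spin": 0},
    {"tx": 0,"ty": 0.09,"tz": 0.05,"spin": 0},
    {"tx": 0,"ty": 0.09,"tz": 0.05,"spin": 0},
    {"tx": 0,"ty": 0.09,"tz": 0.05,"spin": 0},
    {"tx": 0,"ty": 0.09,"tz": 0.05,"spin": 0},
    {"tx": 0,"ty": 0.09,"tz": 0.05,"spin": 0},
    {"tx": 0,"ty": 0.09,"tz": 0.05,"spin": 0},
    {"tx": 0,"ty": 0.09,"tz": 0.05,"spin": 0}
  ]
}}

```text
t: 49.85
ee_pos: [576.2, 173.7, 320.2]
orientation: [-2.38, -2.05, 0.001]
ft_force: [0.6, 0.2, 0.1]
width: 44.2
grasp_force: 0.0
```

Run:
```python
from h import *
o=ctrl.get_obs();print(o["t"],o["ee_pos"].round(1))
W=cal("wrist");ctrl.get_image("wrist");T=cal("top");ctrl.get_image("top")
a=-.146;up=np.array([np.sin(a),-np.cos(a),0]);ex=np.array([*(up[:2]*np.cos(np.pi/6)),.5]);ez=np.array([-up[0]*.5,-up[1]*.5,.866])
for n,s,L in(("mid",(635.2,26.5,76.2),100),("long",(516.5,44.5,76.2),120)):
    s=np.array(s)
    for c,C in(("wrist",W),("top",T)):
        print(n,c,"post",[(u.round(1).tolist(),round(q,2)) for u,q in pp("post_"+n,c)][:2],"slot",[(u.round(1).tolist(),round(q,2)) for u,q in pp("slot_"+n+"_seat",c)][:2])
        for d in ctrl.outline_of("post_"+n,c)[:1]: print("  box",round(d["score"],2),np.round(d["box"],1).tolist())
        pts=[s+sx*ex*L/2+8*(np.cos(t)*ez+np.sin(t)*np.cross(ez,ex)) for sx in(-1,1) for t in np.linspace(0,6.28,24)]
        q=proj(C,pts);print("  pred box home",q.min(0).round(1).tolist(),q.max(0).round(1).tolist(),"seat",proj(C,s)[0].round(1).tolist())
print([ (n,np.round(pp(n,"top")[:1][0][0],1) if pp(n,"top") else None) for n in("calliper","ipa_bottle","parts_cup")])
```

```text
49.85 [576.2 173.7 320.2]
mid wrist post [] slot [([385.6, 264.9], 0.75)]
  box 0.75 [381.0, 226.0, 390.6, 239.8]
  pred box home [376.6, 225.1] [391.9, 305.4] seat [384.1, 264.7]
mid top post [([329.4, 144.0], 0.69)] slot [([331.5, 144.9], 0.76)]
  box 0.69 [316.1, 142.7, 357.0, 151.7]
  pred box home [314.9, 140.5] [353.9, 148.4] seat [334.1, 144.4]
long wrist post [([292.7, 259.2], 0.86)] slot [([292.5, 263.3], 0.78), ([288.6, 264.4], 0.73)]
  box 0.58 [282.5, 215.2, 300.2, 310.7]
  pred box home [283.2, 217.2] [297.1, 313.8] seat [290.3, 264.6]
long top post [([328.1, 192.8], 0.82)] slot [([324.9, 194.1], 0.72)]
  pred box home [304.7, 187.4] [350.9, 198.0] seat [327.4, 192.6]
[('calliper', array([349.1, 245.5])), ('ipa_bottle', array([416.2, 236.1])), ('parts_cup', array([346.7, 245.2]))]
```

```bash
python3 -c "
from workcell import ctrl
print(ctrl.close_job())"
```

```text
the job is handed in; nothing more can be done
None
```

I handed the job in at about 50 s of the 72 s limit: the clamp was swung to its stop and left open, and the 120 mm and 100 mm posts were each laid in the slot of their own length. The final camera checks matched the homed positions to a few pixels and nothing touched the calliper, bottle or cup, but the calliper was not re-detected at the end and no verdict came back.

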